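# Fit the tube drum on the rotator

### The arm

A 6-joint arm with a two-finger parallel gripper is mounted at the origin on the work surface. World frame = base frame: x ahead of the robot, y to its left, z up, the work surface at z = 0. Lengths are in mm, angles in rad, forces in N, time in s.
With the tool pointing down it reaches from about 275 to 725 mm from the base axis. Payload 15.9 kg.
Tool frame: the origin (TCP) lies midway between the tips of the shut fingers; the grasp point (between the pads) lies 19 mm behind it (manip.hold_point_z is the distance from the TCP to the grasp point, in mm); x points along the fingers, y is the direction in which the jaws open and shut, and the axes are right-handed (so a half turn about x gives the same grasp; the last joint's range is limited). The gripper opens to 85 mm and grips with 20 to 120 N. Pads are 22 mm wide; open, the fingers measure 114 mm over their backs; the gripper's body (76 mm by 85 mm) begins 54 mm behind the grasp point. The pads swing forward as they close: fully open they stand 13 mm farther back than shut.
Start: joints at [-1.266, 0.213, -0.034, 1.323, 0, 1.571], TCP at [150.045, -476.94, 231.306] pointing down, gripper open.
Joint ranges: [-2.98, 2.98], [-0.74, 1.72], [-1.14, 1.35], [-2.1, 2.04], [-1.57, 1.44], [-3.14, 3.14]. Speed limits (rad/s): [1.89, 1.89, 2.39, 2.57, 3.14, 3.14].

### API

Orientations are given as a unit quaternion [x, y, z, w].
In Python, from workcell import monitor, eyes, order, manip gives the robot as it stands.
- The arm moves only by the tool play_rows, never from a script. Its argument "increments" is a list of rows, each a list of 3 entries, a list of its own where there are three numbers: the shift along the tool's x, y, z in cm, then the turn, a rotation vector about the tool's x, y, z in rad, then the gripper's target within -1 to 1 (shut at 1, half-way at 0, fully open at -1). A call has 1 to 20 rows; each row is the pose to reach, as a shift and turn from the pose commanded when the call began, along the tool's axes at that moment; what a row does not reach only later rows make up. A row lasts 1/10 s, in which the tool goes at most 50 mm and 8.59 degrees, less where a joint would pass 70% of its speed; a pose out of reach is approached as far as the arm can. A call with a gripper value outside its range is refused whole. The fingers move at their own pace and stop on an object; "grip_force" is the grip in N (left out, the last holds). Time passes only in rows, so rows that repeat a pose let the fingers close. It gives the time, the measured TCP pose, the force and the opening at its end, in the units of the state.
- monitor.get_obs(): the state, without advancing time (a new reading comes with each control period).
- eyes.read_camera(name): name is "scene" or "top" or "wrist"; returns the picture (420x560x3 uint8, red, green, blue); there is no depth.
- eyes.camera_params(name): a dict with "camera_matrix" (3x3 intrinsics, pixels), "R" (3x3) and "t" (3): a world point X has camera coordinates R X + t. Camera axes: x right, y down, z forward; pixel columns grow to the right and rows downward; lengths in mm; the calibration is good to about 2 mm. A picture is of the moment at which its call begins: read the wrist's pose just before it. camera_params takes no time and is no camera call; for the wrist camera it gives the pose at the moment of the call.
- order.sign_off(): hands the job in, once; it reports no verdict.
The state is a dict: "time_s": time; "joint_pos": joint angles; "joint_velocities": joint speeds; "tau": joint torques, N m; "tool_pos": TCP position; "eef_rot": TCP orientation; "force": force on the tool from outside, world axes, zero at the start; "wrist_torque": the same for the moment, N m; "gripper_width": finger opening in mm.
Only numpy, scipy, OpenCV 4.12 (cv2) and the standard library are available. Lean on these libraries where they do the work, as an engineer would, in place of code of your own. Each camera call takes 0.05 s, during which the arm holds its last target.

### The job

Take the axle by its black grip out of the rotator stand, thread it through the bore of the tube drum lying in the grey cradle and press the drum firmly home against the axle's collar and the cradle's end stop (about 10 N, never over 25 N between axle and drum). Then lift the drum out on the axle alone, carry it over and lay the axle gently back in the stand's two notches, with the drum between them still up against the collar, and let go. Do not touch the drum with the fingers, and leave everything else on the bench where it is.

Things in the scene. Friction and masses are not known exactly. Their poses are not given: they have to be found in the camera images.
- axle: Loose axle, 0.10 to 0.14 kg, lying level in both stand notches. Origin at the centre of its black grip block (44 mm long, 16 wide in y, 24 high); x along the rod to the tip, z up. Along x: grip to 22 mm, bare 10 mm rod 22 to 46, steel collar (26 mm diameter) 46 to 52, 10 mm rod to 120, nose tapering to 4 mm diameter at the tip, 134. A seated drum is centred at x = 75 mm.
- drum: Loose drum for sample tubes, 0.08 to 0.16 kg, on its side in the cradle: white flanges 70 mm in diameter, 46 mm long overall, hub 32 mm in diameter with a 13 mm through bore along its x axis. Origin at its centre, on the bore line; x as the cradle's x. Slides along the cradle or lifts under 1 to 6 N. Hangs about 1.5 mm below the rod line.
- stand: Fixed rotator stand, white base 15 mm high, turned at random. Origin on the bench under the place of the drum's centre; x along the notch line, from the grip side to the motor box (48 mm high, x = 46 to 110 mm). Two notched plates, 8 mm thick, 56 wide, 71 high, centred at x = -41 and +37 mm. A seated rod lies at y = 0, its line 65 mm up, grip centre at x = -75 mm, +-8.
- near_notch (a point): Rod line in the stand's near plate (x = -41 mm, 65 mm up): open-topped 90-degree V, mouth 28 mm wide, the far plate has the same. This plate stands in the bare rod between grip and collar.
- cradle: Fixed grey cradle, turned at random. Origin on the bench at its middle. Two sloping rails hold the drum, bore along the cradle's x, 55 mm up (+-1), its centre at x = -6 to +6 mm. The -x end is open: the axle enters there, tip to +x. A clamped end stop (72 mm high, 26 mm slot open at the top for the rod) halts a pushed drum with its centre at x = 8 to 20 mm: where exactly is not given and must be felt.
- bottle: Bystander: white plastic bottle, 64 mm across, 130 mm tall (origin: middle of its underside)
- beaker: Bystander: glass beaker, 68 mm across, 85 mm tall (origin: middle of its underside)
- jar: Bystander: small amber glass jar, 32 mm across, 45 mm tall (origin: middle of its underside)
- dish: Bystander: flat clear dish, 56 mm across, 14 mm high (origin: middle of its underside)
- timer: Bystander: flat white timer, 55 x 55 x 16 mm (origin: middle of its underside)
- spatula: Bystander: steel spatula, 170 mm long, lying flat (origin near its middle)
- vial: Bystander: little glass vial, 24 mm across, 50 mm tall (origin: middle of its underside)
Not all that is in view belongs to the job. What is shaped like the drum but green, purple or turquoise is not meant.

How it is judged (in metres and radians):
On the way, in this order (a step that is already met when the one before it is completed fails the run):
1. the axle is through the drum's bore in the cradle and pressed home: collar against the drum, pushing with 7 N or more (x of drum in the frame of axle between 0.073 and 0.077 m and angle between the x axis of axle and the x axis of drum, either way round below 0.1 rad and z of drum in the frame of cradle below 0.062 m and contact force between axle and drum above 7 N), for 0.2 s.
2. the drum hangs on the axle, lifted clear of the cradle (height (world z) of drum above 0.1 m and contact force between cradle and drum below 0.1 N and contact force between axle and drum above 0.3 N and x of drum in the frame of axle between 0.072 and 0.079 m and y of drum in the frame of axle between -0.004 and 0.004 m and z of drum in the frame of axle between -0.005 and 0.004 m), for 0.2 s.
At the end, for the whole second after the job is handed in: The axle lies in both notches of the stand (line within 3 mm sideways and 4 mm in height of its seat, within 3.4 degrees of the notch line, near plate between grip and collar), the drum is on it between the two plates, within 4 mm of the collar, both at rest and the grip released (x of drum in the frame of axle between 0.072 and 0.079 m and y of drum in the frame of axle between -0.004 and 0.004 m and z of drum in the frame of axle between -0.005 and 0.004 m and x of axle in the frame of stand between -0.084 and -0.066 m and y of axle in the frame of stand between -0.003 and 0.003 m and z of axle in the frame of stand between 0.061 and 0.068 m and angle between the x axis of axle and the x axis of stand, either way round below 0.06 rad and linear speed of each of drum, axle below 0.02 m/s and angular speed of drum below 0.5 rad/s and contact force between the fingers and axle below 0.1 N); the robot touches nothing.
It fails at once if axle and drum pressed together with more than 25 N (contact force between axle and drum above 25 N).
It fails at once if the fingers touch the drum (contact force between the fingers and drum above 0.5 N).
It fails at once if the axle or the drum struck or forced against the stand with more than 40 N (contact force between any of axle, drum and stand above 40 N).
It fails at once if another thing on the bench moved by more than 30 mm (distance of any of bottle, beaker, jar, dish, timer, spatula, vial from where it was at the start of the episode above 0.03 m).
It also fails if it takes over 64 s, if anything falls off the work surface, if the arm or the gripper's body presses on something with over 40 N, if the wrist force passes 120 N, or if a joint passes its speed limit or range.

## Working session

There is one attempt and no reset: what is moved stays moved. The work goes in short steps, Python scripts to look and compute and a tool call to move; the robot and the scene stay as the last step left them, time stands still between calls to the robot, and variables do not carry over. Pictures are saved under pics/ and viewed, and the job is handed in when it is done.

Besides the shell and the picture viewer there is one more tool, called as name(argument=value, ...), one argument or row to a line, values as JSON. play_rows: Moves the arm, as the interface text tells. Its arguments: {"type":"object","properties":{"increments":{"type":"array","items":{"type":"array"}},"grip_force":{"type":"number"}},"required":["increments"]}

```bash
ls; mkdir -p pics; python3 - <<'E'
from workcell import monitor, eyes, order, manip
import cv2
print(monitor.get_obs()); print(manip.hold_point_z)
for n in ("scene","top","wrist"):
    p=eyes.camera_params(n); print(n,p)
    im=eyes.read_camera(n); cv2.imwrite(f"pics/{n}0.png",im[:,:,::-1])
E
```

```text
pics
{'time_s': 0.0, 'joint_pos': array([-1.26600215e+00,  2.13354055e-01, -3.50818138e-02,  1.32351484e+00,
        6.20204178e-06,  1.57077559e+00]), 'joint_velocities': array([-9.20791055e-04,  1.57250349e-03, -2.57755342e-04, -1.29735784e-04,
        3.30676800e-05, -1.13655624e-03]), 'tau': array([ 3.26635754e-04, -6.86167431e+01,  4.87111974e+01,  1.72036520e-02,
        5.07771676e-05,  6.37380197e-06]), 'tool_pos': array([ 149.94245159, -476.611009  ,  230.80820846]), 'eef_rot': array([-0.69885041, -0.10775534,  0.69896999, -0.10694786]), 'force': array([0.25277518, 0.1904597 , 0.21322423]), 'wrist_torque': array([-0.04599536,  0.00595957,  0.02212371]), 'gripper_width': 85.53950444115961}
18.700000000000003
scene {'camera_matrix': array([[435.30256084,   0.        , 272.01500075],
       [  0.        , 435.30256084, 215.01475522],
       [  0.        ,   0.        ,   1.        ]]), 'R': array([[ 0.82977316,  0.55808553,  0.00412856],
       [ 0.4336026 , -0.63999664, -0.63434461],
       [-0.35137629,  0.52815228, -0.77303937]]), 't': array([-450.45649851, -178.86157829, 1306.24626966])}
top {'camera_matrix': array([[451.03347421,   0.        , 281.30192773],
       [  0.        , 451.03347421, 204.19334805],
       [  0.        ,   0.        ,   1.        ]]), 'R': array([[ 0.01734649, -0.9996854 , -0.01811655],
       [-0.99537295, -0.01555331, -0.09481978],
       [ 0.09450818,  0.01967752, -0.99532959]]), 't': array([   8.89964892,  550.27864196, 1137.37148869])}
wrist {'camera_matrix': array([[353.85410769,   0.        , 280.02993451],
       [  0.        , 353.85410769, 205.68225385],
       [  0.        ,   0.        ,   1.        ]]), 'R': array([[ 2.99578825e-01, -9.54071457e-01,  4.26565140e-04],
       [-9.03927820e-01, -2.83690607e-01,  3.20053331e-01],
       [-3.05232736e-01, -9.62667852e-02, -9.47399432e-01]]), 't': array([-500.20404755,  -40.85143174,  380.87600046])}
```

View pics/scene0.png

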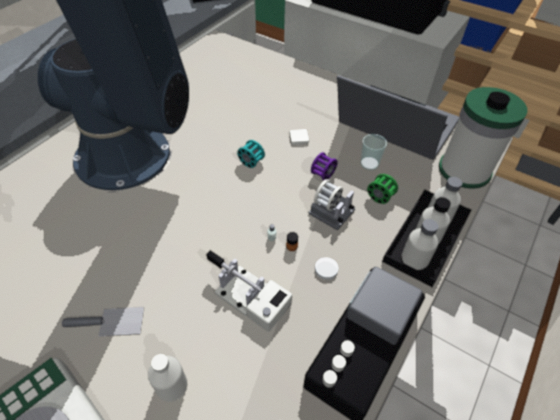

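View pics/top0.png

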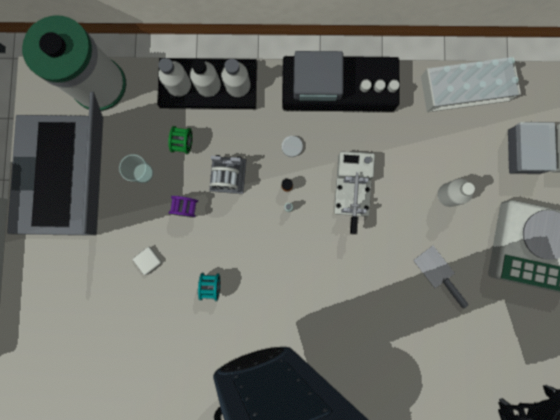

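View pics/wrist0.png

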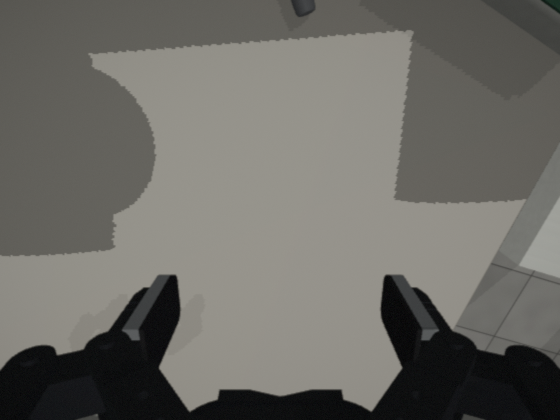

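The scene and top pictures show the stand with the axle near top (354,190), black grip at (354,225), and the cradle with the drum near top (226,173). Next I enlarge both.

```bash
python3 - <<'E'
import cv2, numpy as np
t=cv2.imread("pics/top0.png"); s=cv2.imread("pics/scene0.png")
a=cv2.resize(t[135:250,310:400],None,fx=5,fy=5,interpolation=cv2.INTER_CUBIC)
b=cv2.resize(t[140:210,190:260],None,fx=5,fy=5,interpolation=cv2.INTER_CUBIC)
b=cv2.copyMakeBorder(b,0,a.shape[0]-b.shape[0],0,0,cv2.BORDER_CONSTANT)
cv2.imwrite("pics/topz.png",np.hstack([a,b])[:600])
a=cv2.resize(s[240:335,195:300],None,fx=4,fy=4,interpolation=cv2.INTER_CUBIC)
b=cv2.resize(s[165:240,300:370],None,fx=5,fy=5,interpolation=cv2.INTER_CUBIC)
h=max(a.shape[0],b.shape[0])
f=lambda i:cv2.copyMakeBorder(i,0,h-i.shape[0],0,0,cv2.BORDER_CONSTANT)
cv2.imwrite("pics/scenez.png",np.hstack([f(a),f(b)]))
E
```

```text
(no output)
```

View pics/topz.png

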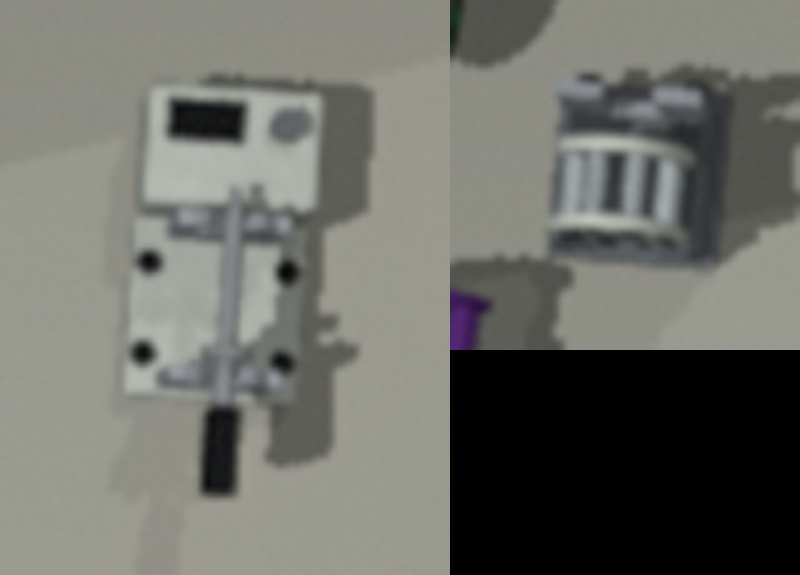

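View pics/scenez.png

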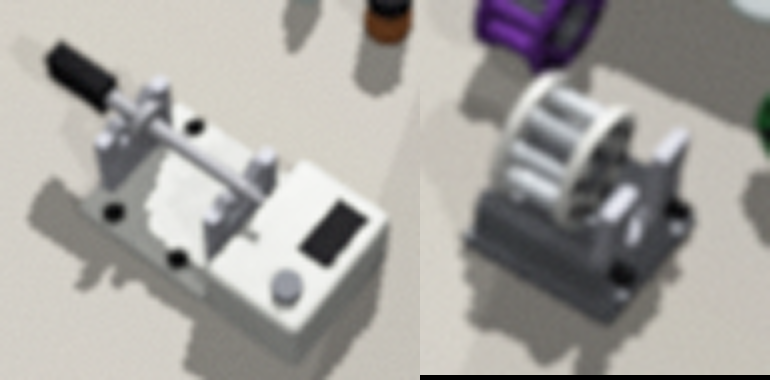

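```bash
cat > h.py <<'E'
import numpy as np, cv2
from workcell import monitor, eyes
from scipy.spatial.transform import Rotation as Rot
def ray(p,u,v):
    K,R,t=[np.asarray(p[k],float) for k in("camera_matrix","R","t")]
    d=R.T@np.linalg.solve(K,[u,v,1.]); return -R.T@t, d/np.linalg.norm(d)
def plane(p,u,v,z):
    c,d=ray(p,u,v); return c+d*(z-c[2])/d[2]
def proj(p,X):
    K,R,t=[np.asarray(p[k],float) for k in("camera_matrix","R","t")]
    q=K@(R@np.asarray(X,float)+t); return q[:2]/q[2]
def tri(rs):
    A=np.zeros((3,3));b=np.zeros(3)
    for c,d in rs:
        M=np.eye(3)-np.outer(d,d);A+=M;b+=M@c
    X=np.linalg.solve(A,b); res=[np.linalg.norm((np.eye(3)-np.outer(d,d))@(X-c)) for c,d in rs]
    return X,res
def st():
    o=monitor.get_obs(); return o
def Rt(o): return Rot.from_quat(o["eef_rot"]).as_matrix()
E
python3 - <<'E'
from h import *
p=eyes.camera_params("top")
for n,(u,v),z in [("gripc",(354.1,225),77),("gripback",(353.5,234),77),("gripfront",(354.8,216),77),("rodtip",(310+235/5,135+190/5),65),("drum",(224.9,177.2),90),
 ("d far flange",(190+177/5,140+147/5),90),("d near flange",(190+172/5,140+225/5),90)]:
    print(n,plane(p,u,v,z).round(1))
o=st(); print(Rt(o).round(3)); print(o['tool_pos'])
s=eyes.camera_params("scene")
# scene/top triangulation of grip centre
print(tri([ray(p,354.1,225),ray(s,195+82/4,240+75/4)]))
w=eyes.camera_params("wrist"); print(-w['R'].T@w['t'])
E
```

```text
gripc [ 496.8 -162.2   77. ]
gripback [ 474.8 -160.8   77. ]
gripfront [ 519.  -163.9   77. ]
rodtip [ 627.7 -170.9   65. ]
drum [608.5 156.5  90. ]
d far flange [627.9 155.8  90. ]
d near flange [589.1 157.1  90. ]
[[-0.     0.3   -0.954]
 [ 0.001 -0.954 -0.3  ]
 [-1.    -0.001 -0.   ]]
[ 149.97352932 -476.73112438  230.94301888]
(array([ 497.33912674, -163.84874433,   65.8725769 ]), [np.float64(0.10653563905705912), np.float64(0.1065356390571166)])
[ 229.18712845 -452.17776322  374.19648683]
```

play_rows(
  increments=[
    [[0,-20.2,-41],[0.365,0,0],-1],
    [[0,-20.2,-41],[0.365,0,0],-1],
    [[0,-20.2,-41],[0.365,0,0],-1],
    [[0,-20.2,-41],[0.365,0,0],-1],
    [[0,-20.2,-41],[0.365,0,0],-1],
    [[0,-20.2,-41],[0.365,0,0],-1],
    [[0,-20.2,-41],[0.365,0,0],-1],
    [[0,-20.2,-41],[0.365,0,0],-1],
    [[0,-20.2,-41],[0.365,0,0],-1],
    [[0,-20.2,-41],[0.365,0,0],-1],
    [[0,-20.2,-41],[0.365,0,0],-1],
    [[0,-20.2,-41],[0.365,0,0],-1],
    [[0,-20.2,-41],[0.365,0,0],-1],
  ],
)

```text
time_s: 1.45
tool_pos: [480.0, -161.8, 231.3]
eef_rot: [-0.707, 0.022, 0.707, 0.022]
force: [-0.3, -0.2, 0.2]
gripper_width: 85.4
```

```bash
cat > snap.py <<'E'
import sys,json
from h import *
n,name=sys.argv[1:3]
o=st(); p=eyes.camera_params(n); im=eyes.read_camera(n)
cv2.imwrite(f"pics/{name}.png",im[:,:,::-1]); json.dump({k:np.asarray(v).tolist() for k,v in p.items()},open(f"pics/{name}.json","w"))
print(o['time_s'],o['tool_pos'].round(1),Rt(o).round(4).tolist(),o['force'].round(2),round(o['gripper_width'],1))
E
python3 snap.py wrist w1
```

```text
1.45 [ 480.  -161.8  231.3] [[-0.0003, -0.061, -0.9981], [-0.0001, -0.9981, 0.061], [-1.0, 0.0001, 0.0003]] [-0.31 -0.21  0.2 ] 85.4
```

View pics/w1.png

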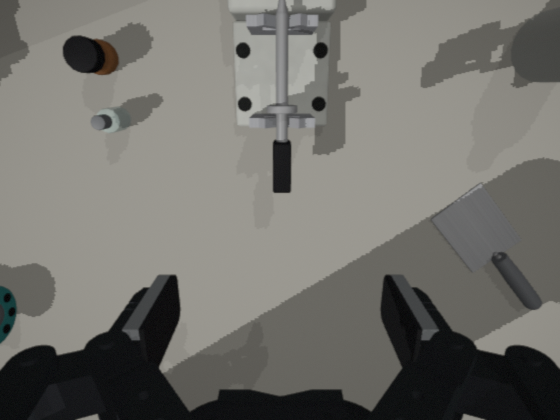

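The wrist view shows the grip at (282,166), the rod running almost straight up to (281,5), the plates at rows 118 and 22, and the jar and vial well to the left. I take a second view 90 mm further on.

play_rows(
  increments=[
    [[0,0,-4],[0,0,0],-1],
    [[0,0,-9],[0,0,0],-1],
    [[0,0,-9],[0,0,0],-1],
    [[0,0,-9],[0,0,0],-1],
  ],
)

```text
time_s: 1.9
tool_pos: [570.4, -167.4, 230.3]
eef_rot: [-0.706, 0.021, 0.707, 0.022]
force: [-1.0, -0.3, 0.5]
gripper_width: 85.0
```

```bash
python3 snap.py wrist w2
```

```text
1.9 [ 570.4 -167.4  230.3] [[-0.0016, -0.061, -0.9981], [0.0004, -0.9981, 0.061], [-1.0, -0.0003, 0.0016]] [-0.97 -0.31  0.47] 85.0
```

View pics/w2.png

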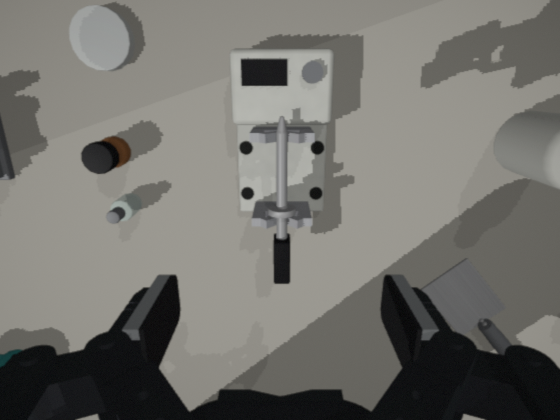

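w2 shows the whole stand: base rows 125–212, motor box rows 48–123, rod centre around column 282, collar around row 212 and the grip's rear edge near row 283. Now the measurements.

```bash
cat > m1.py <<'E'
import json
from h import *
V={}
for n in("w1","w2"):
    im=cv2.imread(f"pics/{n}.png"); p={k:np.array(v) for k,v in json.load(open(f"pics/{n}.json")).items()}
    r0,r1=(135,205) if n=="w1" else (225,300)
    g=im[r0:r1,255:310].max(2)
    m=(g<70).astype(np.uint8); nn,l,s,c=cv2.connectedComponentsWithStats(m); k=1+np.argmax(s[1:,4]); m=(l==k).astype(np.uint8)
    ys,xs=np.nonzero(m); print(n,s[k],[ (r+r0,xs[ys==r].min()+255,xs[ys==r].max()+255) for r in sorted(set(ys))][::6], (r0+ys.max()))
    # subpixel back edge: column 282 profile
    col=im[r0:r1,276:288].mean((1,2)); print("col",np.round(col[-30:]).astype(int))
    V[n]=(p,im)
    # rod line: per-row intensity in rows
    for r in ([30,40,60,70,80,90,100] if n=="w1" else [130,140,150,160,170,180,190,200]):
        print(r,im[r,268:298].mean(1).astype(int))
E
python3 m1.py
```

```text
w1 [ 18   5  18  53 915] [(np.int64(140), np.int64(275), np.int64(288)), (np.int64(146), np.int64(273), np.int64(290)), (np.int64(152), np.int64(273), np.int64(290)), (np.int64(158), np.int64(273), np.int64(290)), (np.int64(164), np.int64(273), np.int64(290)), (np.int64(170), np.int64(273), np.int64(290)), (np.int64(176), np.int64(273), np.int64(290)), (np.int64(182), np.int64(273), np.int64(290)), (np.int64(188), np.int64(273), np.int64(289))] 192
col [ 27  27  27  27  27  27  27  27  27  27  27  27  27  27  27  27  26  58
 135 149 150 150 151 150 151 150 151 151 150 151]
30 [107 108 107 105 102 103 103 104 114 127 133 139 142 144 140 132 123 111
  98  89  96 105 100  91  89  86  79  78  78  78]
40 [162 162 161 161 161 160 159 146 126 128 133 141 144 143 141 133 122 112
  99 101 135 157 160 160 160 161 161 161 162 162]
60 [163 163 162 162 162 163 160 146 127 128 136 143 147 145 142 135 124 112
  99 101 134 157 159 159 159 158 159 159 160 160]
70 [160 160 160 162 161 162 160 146 126 129 138 145 148 145 142 135 124 112
  98 103 139 163 164 163 163 163 162 161 161 160]
80 [160 161 160 
[... 1258 characters left out ...]
145 138 125 110
  99 119 149 162 163 163 164 163 162 163 162 163]
160 [164 165 165 165 166 166 165 158 141 131 142 159 165 153 145 138 125 110
 101 135 162 163 163 163 162 162 163 163 162 163]
170 [162 162 162 162 161 163 162 156 140 132 143 160 166 153 145 137 124 109
 100 135 161 164 163 164 164 164 163 164 168 172]
180 [166 166 166 170 173 174 173 162 140 131 142 161 166 154 144 136 124 109
 103 143 171 173 174 174 173 173 173 173 172 173]
190 [165 166 166 170 174 174 173 162 140 130 142 160 166 154 144 136 123 109
  97 106 119 120 121 120 122 121 122 121 122 121]
200 [107 107 108 109 114 119 119 120 121 129 142 160 166 153 144 136 122 108
  98 107 119 118 118 118 117 118 119 120 119 120]
```

```bash
cat > m2.py <<'E'
import json
from h import *
P={n:{k:np.array(v) for k,v in json.load(open(f"pics/{n}.json")).items()} for n in("w1","w2")}
print("grip back top edge mid",tri([ray(P["w1"],281.6,192.4),ray(P["w2"],281.5,283.3)]))
for n,pts in(("w1",[(281.6,40),(281.5,90)]),("w2",[(281.5,150),(281.2,180)])):
    q=[plane(P[n],u,v,65) for u,v in pts]; d=q[0]-q[1]; print(n,q[0].round(1),q[1].round(1),"ang",np.arctan2(d[1],d[0]).round(4))
for n,e in(("w1",(275.4,287.75)),("w2",(275.55,287.15))):
    v=65 if n=="w1" else 165
    a,b=[plane(P[n],u,v,65) for u in e]; print("rod width if z=65",np.linalg.norm(a-b))
print("tip w2",plane(P["w2"],282,118,65))
E
python3 m2.py
python3 - <<'E'
import cv2,numpy as np
i=cv2.imread("pics/w2.png")
cv2.imwrite("pics/w2z.png",cv2.resize(i[105:225,225:340],None,fx=5,fy=5,interpolation=cv2.INTER_CUBIC))
i=cv2.imread("pics/w1.png")
cv2.imwrite("pics/w1z.png",cv2.resize(i[0:135,225:340],None,fx=4,fy=4,interpolation=cv2.INTER_CUBIC))
E
```

```text
grip back top edge mid (array([ 474.54760445, -163.21788968,   76.47624862]), [np.float64(0.017257159788880077), np.float64(0.017257159788832275)])
w1 [ 597.5 -170.7   65. ] [ 559.7 -168.3   65. ] ang -0.0624
w2 [ 600.2 -170.8   65. ] [ 573.3 -168.9   65. ] ang -0.0702
rod width if z=65 10.05206880341314
rod width if z=65 10.273789028005398
tip w2 [ 627.39553874 -172.89785839   65.        ]
```

View pics/w2z.png

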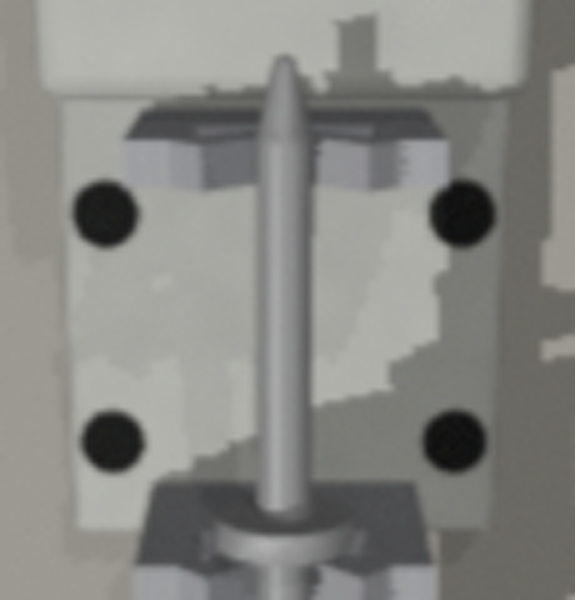

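View pics/w1z.png

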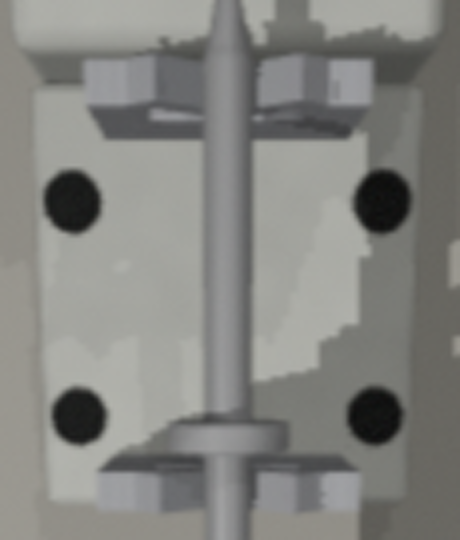

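```bash
python3 - <<'E'
import json
from h import *
P={n:{k:np.array(v) for k,v in json.load(open(f"pics/{n}.json")).items()} for n in("w1","w2")}
f=lambda n,u,v,z=71:plane(P[n],u,v,z).round(1)
print("w1 near plate rear/front",f("w1",282,128),f("w1",282,118))
print("w1 far plate rear/front",f("w1",282,26),f("w1",282,14.5))
print("w2 far plate rear/front",f("w2",282,105+188/5),f("w2",282,105+140/5))
print("w2 near front",f("w2",282,105+567/5))
print("w2 collar front",f("w2",282,105+540/5,78))
print("triang near plate left front corner", tri([ray(P["w1"],225+100/4,472/4),ray(P["w2"],225+135/5,105+567/5)]))
print("triang far plate right rear corner", tri([ray(P["w1"],225+372/4,104/4),ray(P["w2"],225+447/5,105+188/5)]))
for n in P:
  print("mid near" if n=="w1" else "", f("w1",249.5,123),f("w1",315.25,123),"far",f("w1",246,20),f("w1",318.5,20))
E
```

```text
w1 near plate rear/front [ 529.4 -166.9   71. ] [ 537.6 -167.4   71. ]
w1 far plate rear/front [ 606.7 -171.5   71. ] [ 614.6 -172.    71. ]
w2 far plate rear/front [ 607.6 -171.7   71. ] [ 615.6 -172.2   71. ]
w2 near front [ 538.7 -167.6   71. ]
w2 collar front [ 546.5 -168.    78. ]
triang near plate left front corner (array([ 538.92513949, -140.07440958,   67.02927803]), [np.float64(0.2951330006443081), np.float64(0.29513300064428133)])
triang far plate right rear corner (array([ 605.3888711 , -199.5287195 ,   68.10327555]), [np.float64(0.08294585999887863), np.float64(0.08294585999888486)])
mid near [ 535.2 -139.9   71. ] [ 531.8 -195.    71. ] far [ 612.5 -144.2   71. ] [ 609.1 -199.8   71. ]
 [ 535.2 -139.9   71. ] [ 531.8 -195.    71. ] far [ 612.5 -144.2   71. ] [ 609.1 -199.8   71. ]
```

Grip centre is about (496.5, -164.5, 65), the axle direction is -0.063 rad, the stand origin is about (574.5, -170), so the axle sits at stand x ≈ -78. These agree with the given sizes. I move above the grip.

play_rows(
  increments=[
    [[3,0.16,4],[0,0,0],-1],
    [[7,0.16,7.4],[0,0,0],-1],
    [[10,0.16,7.4],[0,0,0],-1],
    [[10,0.16,7.4],[0,0,0],-0.3],
    [[10,0.16,7.4],[0,0,0],-0.3],
    [[10,0.16,7.4],[0,0,0],-0.3],
    [[10,0.16,7.4],[0,0,0],-0.3],
  ],
  grip_force=30,
)

```text
time_s: 2.65
tool_pos: [497.9, -164.2, 133.1]
eef_rot: [0.708, -0.022, -0.706, -0.021]
force: [0.6, 0.1, 0.2]
gripper_width: 55.5
```

```bash
python3 snap.py wrist w3
```

```text
2.65 [ 497.9 -164.2  133.1] [[0.0029, -0.0601, -0.9982], [-0.0009, -0.9982, 0.0601], [-1.0, 0.0008, -0.0029]] [0.57 0.07 0.21] 55.5
```

View pics/w3.png

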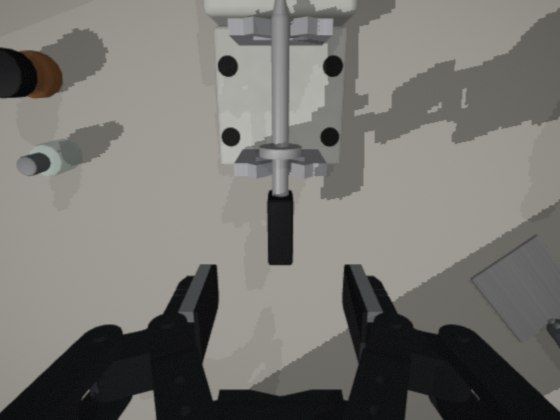

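The grip is centred between the fingers (both about column 280). Going down.

play_rows(
  increments=[
    [[4,0,0.1],[0,0,0],-0.3],
    [[7,0,0.1],[0,0,0],-0.3],
    [[8.3,0,0.1],[0,0,0],-0.3],
    [[8.3,0,0.1],[0,0,0],-0.3],
    [[8.3,0,0.1],[0,0,0],-0.3],
  ],
)

```text
time_s: 3.2
tool_pos: [496.1, -163.9, 49.2]
eef_rot: [0.707, -0.021, -0.706, -0.021]
force: [-0.1, 0.2, -0.1]
gripper_width: 55.5
```

```bash
python3 snap.py wrist w4
```

```text
3.2 [ 496.1 -163.9   49.2] [[0.0008, -0.06, -0.9982], [-0.0003, -0.9982, 0.06], [-1.0, 0.0002, -0.0008]] [-0.12  0.18 -0.07] 55.5
```

View pics/w4.png

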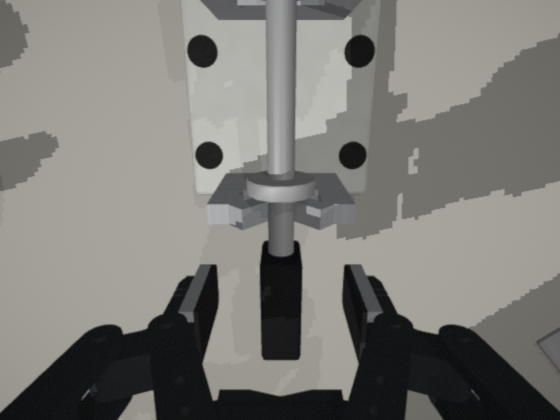

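The grip (columns 261–300) stands between the pads (218–342), centred within a pixel. I go the last 3 mm down and close gently.

play_rows(
  increments=[
    [[0.3,0,0],[0,0,0],-0.3],
    [[0.3,0,0],[0,0,0],0.2],
    [[0.3,0,0],[0,0,0],0.5],
    [[0.3,0,0],[0,0,0],0.7],
    [[0.3,0,0],[0,0,0],0.8],
    [[0.3,0,0],[0,0,0],0.9],
    [[0.3,0,0],[0,0,0],1],
    [[0.3,0,0],[0,0,0],1],
  ],
  grip_force=30,
)

```text
time_s: 4.05
tool_pos: [495.6, -163.9, 45.5]
eef_rot: [0.707, -0.021, -0.707, -0.021]
force: [0.3, -2.1, 4.2]
gripper_width: 15.2
```

```bash
python3 snap.py wrist w5; python3 -c "
from h import *
print(st()['joint_pos'].round(3))"
```

```text
4.05 [ 495.6 -163.9   45.5] [[0.0005, -0.0602, -0.9982], [-0.0003, -0.9982, 0.0602], [-1.0, 0.0003, -0.0005]] [ 0.28 -2.07  4.19] 15.2
[-0.319  0.368 -0.314  0.889 -0.     2.883]
```

Gripped cleanly (width 15 mm). But joint 6 is at 2.88, and at the cradle this grasp would need about 3.4, beyond its range. I release, turn the tool half round, measure the cradle on the way, and re-grasp the axle flipped.

play_rows(
  increments=[
    [[0,0,0],[0,0,0],0.5],
    [[0,0,0],[0,0,0],0],
    [[0,0,0],[0,0,0],-0.3],
    [[0,0,0],[0,0,0],-0.3],
    [[-5,0,0],[0,0,0],-0.3],
    [[-10,0,0],[0,0,0],-0.3],
    [[-15,0,0],[-0.15,0,0],-0.3],
    [[-17,-4,-1],[-0.3,0,0],-0.3],
    [[-17,-8,-2],[-0.45,0,0],-0.3],
    [[-17,-12,-3],[-0.6,0,0],-0.3],
    [[-17,-16,-4],[-0.75,0,0],-0.3],
    [[-17,-20,-5],[-0.9,0,0],-0.3],
    [[-17,-24,-6],[-1.05,0,0],-0.3],
    [[-17,-28,-7],[-1.2,0,0],-0.3],
    [[-17,-32.6,-7.5],[-1.35,0,0],-0.3],
    [[-17,-32.6,-7.5],[-1.5,0,0],-0.3],
    [[-17,-32.6,-7.5],[-1.6,0,0],-0.3],
  ],
)

```text
time_s: 5.8
tool_pos: [589.7, 158.8, 214.7]
eef_rot: [-0.505, -0.494, 0.506, -0.494]
force: [0.1, -0.5, -0.0]
gripper_width: 55.2
```

play_rows(
  increments=[
    [[0,0,0],[-1.56,0,0],-0.3],
    [[0,0,0],[-1.56,0,0],-0.3],
    [[0,0,0],[-1.56,0,0],-0.3],
    [[0,0,0],[-1.56,0,0],-0.3],
    [[0,0,0],[-1.56,0,0],-0.3],
    [[0,0,0],[-1.56,0,0],-0.3],
    [[0,0,0],[-1.56,0,0],-0.3],
    [[0,0,0],[-1.56,0,0],-0.3],
    [[0,0,0],[-1.56,0,0],-0.3],
    [[0,0,0],[-1.56,0,0],-0.3],
    [[0,0,0],[-1.56,0,0],-0.3],
    [[0,0,0],[-1.56,0,0],-0.3],
    [[0,0,0],[-1.56,0,0],-0.3],
  ],
)

```text
time_s: 7.1
tool_pos: [589.8, 157.2, 215.2]
eef_rot: [0.016, 0.707, -0.016, 0.707]
force: [1.2, 0.7, -0.1]
gripper_width: 54.8
```

```bash
python3 snap.py wrist c1; python3 -c "
from h import *
print(st()['joint_pos'].round(3))"
```

```text
7.1 [589.8 157.2 215.2] [[-0.0002, 0.044, 0.999], [-0.0, 0.999, -0.044], [-1.0, -0.0, -0.0002]] [ 1.22  0.67 -0.12] 54.8
[0.26  0.452 0.259 1.378 0.    0.304]
```

View pics/c1.png

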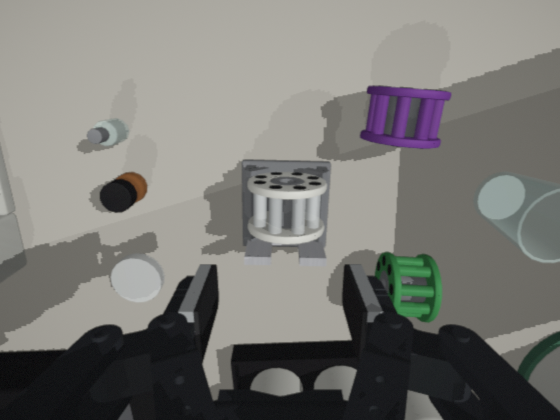

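c1 shows the cradle at columns 242–330, rows 160–265, drum rear flange at rows 172–195 centred near column 287, end stop at rows 242–262 (towards +x). One more view from 80 mm further back.

play_rows(
  increments=[
    [[0,0,-4],[0,0,0],-0.3],
    [[3,0,-8],[0,0,0],-0.3],
    [[4,0,-9],[0,0,0],-0.3],
    [[4,0,-9],[0,0,0],-0.3],
    [[4,0,-9],[0,0,0],-0.3],
    [[4,0,-9],[0,0,0],-0.3],
  ],
)

```text
time_s: 7.75
tool_pos: [501.5, 161.2, 176.3]
eef_rot: [0.015, 0.706, -0.015, 0.708]
force: [-0.7, 0.6, -0.1]
gripper_width: 55.7
```

```bash
python3 snap.py wrist c2; python3 - <<'E'
import cv2,numpy as np
i=cv2.imread("pics/c1.png")
cv2.imwrite("pics/c1z.png",cv2.resize(i[150:270,225:345],None,fx=5,fy=5,interpolation=cv2.INTER_CUBIC))
E
```

```text
7.75 [501.5 161.2 176.3] [[0.0019, 0.0426, 0.9991], [0.0005, 0.9991, -0.0426], [-1.0, 0.0006, 0.0018]] [-0.67  0.64 -0.05] 55.7
```

View pics/c2.png

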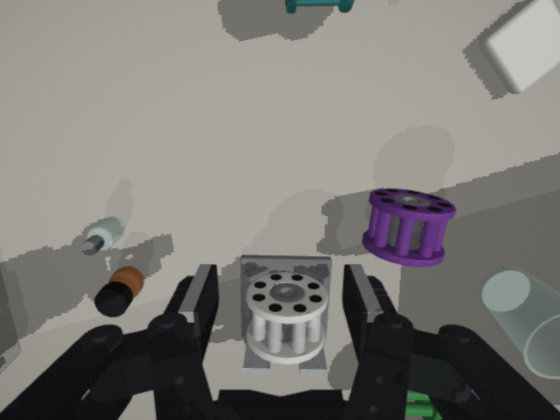

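View pics/c1z.png

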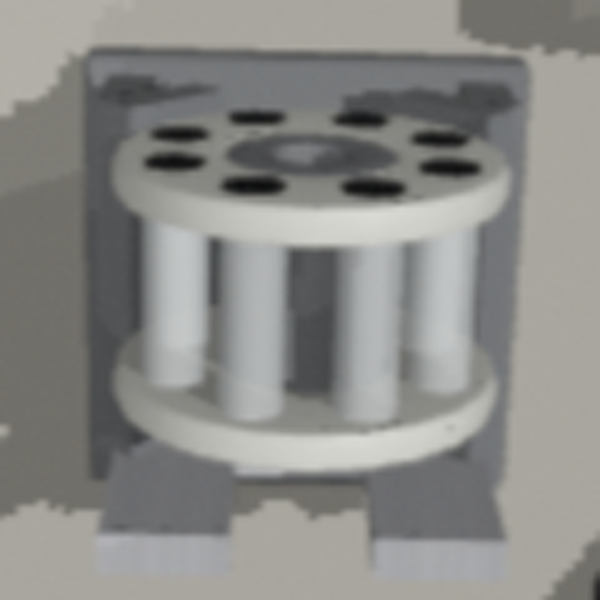

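```bash
python3 - <<'E'
import cv2,numpy as np
i=cv2.imread("pics/c2.png")
cv2.imwrite("pics/c2z.png",cv2.resize(i[250:375,235:340],None,fx=4.8,fy=4.8,interpolation=cv2.INTER_CUBIC))
for n,(r0,r1,c0,c1) in (("c1",(165,210,235,340)),("c2",(265,335,235,340))):
    im=cv2.imread(f"pics/{n}.png"); hsv=cv2.cvtColor(im,cv2.COLOR_BGR2HSV)[r0:r1,c0:c1]
    m=((hsv[...,2]<150)).astype(np.uint8)
    cs,_=cv2.findContours(m,cv2.RETR_CCOMP,cv2.CHAIN_APPROX_NONE)
    for c in cs:
        a=cv2.contourArea(c)
        if a>8 and a<900 and len(c)>5:
            e=cv2.fitEllipse(c); print(n,int(a),np.round([e[0][0]+c0,e[0][1]+r0],2),np.round(e[1],1),round(e[2]))
E
```

```text
c1 30 [306.5 204. ] [ 3.4 13.7] 0
c1 123 [287.92 204.09] [11.5 15.3] 86
c1 57 [268.43 203.38] [ 5.6 14.6] 178
c2 143 [287.89 328.89] [12.  16.9] 93
c2 52 [307.36 328.91] [ 5.3 14.8] 177
c2 88 [267.61 327.61] [ 7.6 16.5] 0
```

View pics/c2z.png

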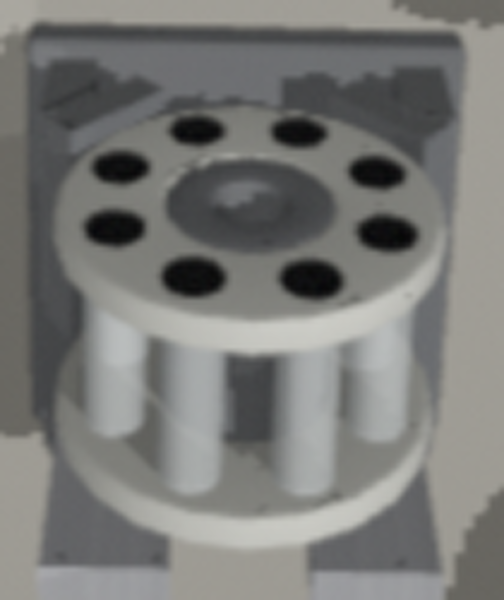

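```bash
cat > m3.py <<'E'
import json
from h import *
P={n:{k:np.array(v) for k,v in json.load(open(f"pics/{n}.json")).items()} for n in("c1","c2")}
H={}
for n,(r0,r1,c0,c1) in (("c1",(168,194,246,330)),("c2",(270,322,246,332))):
    im=cv2.imread(f"pics/{n}.png"); sub=cv2.resize(im[r0:r1,c0:c1],None,fx=8,fy=8,interpolation=cv2.INTER_CUBIC).max(2)
    m=(sub<75).astype(np.uint8)
    nn,l,s,c=cv2.connectedComponentsWithStats(m)
    pts=[((c[k]+.5)/8-.5+[c0,r0]).round(2).tolist()+[int(s[k,4])] for k in range(1,nn) if s[k,4]>150]
    H[n]=pts; print(n,len(pts)); [print(q) for q in pts]
json.dump(H,open("pics/holes.json","w"))
E
python3 m3.py
```

```text
c1 13
[251.15, 168.53, 1110]
[317.56, 169.15, 359]
[322.99, 169.91, 516]
[296.92, 173.11, 1954]
[275.83, 173.08, 1492]
[260.52, 176.37, 1632]
[312.75, 177.36, 1761]
[272.5, 179.98, 248]
[294.95, 181.16, 719]
[259.36, 181.94, 1998]
[314.48, 183.09, 1981]
[275.33, 186.59, 2322]
[299.08, 187.11, 2338]
c2 15
[252.08, 272.03, 4572]
[298.89, 270.94, 1578]
[319.13, 272.63, 7391]
[272.63, 271.43, 312]
[275.51, 276.7, 3575]
[296.75, 277.12, 3630]
[319.6, 279.73, 870]
[259.6, 284.43, 4084]
[313.03, 285.51, 4018]
[286.27, 292.54, 20805]
[258.4, 297.05, 4869]
[315.18, 298.2, 4843]
[274.84, 307.22, 5677]
[299.42, 307.74, 5530]
[249.06, 316.91, 1982]
```

```bash
cat > m4.py <<'E'
import json
from h import *
P={n:{k:np.array(v) for k,v in json.load(open(f"pics/{n}.json")).items()} for n in("c1","c2")}
A=[(275.83,173.08),(296.92,173.11),(312.75,177.36),(314.48,183.09),(299.08,187.11),(275.33,186.59),(259.36,181.94),(260.52,176.37)]
B=[(275.51,276.7),(296.75,277.12),(313.03,285.51),(315.18,298.2),(299.42,307.74),(274.84,307.22),(258.4,297.05),(259.6,284.43)]
X=[]
for a,b in zip(A,B):
    x,r=tri([ray(P["c1"],*a),ray(P["c2"],*b)]); X.append(x); print(x.round(1),np.round(r[0],2))
X=np.array(X); c=X.mean(0); U,S,Vt=np.linalg.svd(X-c); n=Vt[2]*np.sign(Vt[2][0])
print("centre",c.round(2),"normal",n.round(3),"radii",np.linalg.norm(X-c,axis=1).round(1),S)
# cradle base rear top edge and stop
f=lambda n,u,v,z:plane(P[n],u,v,z).round(1)
print("stop top rear corners c1 z72", f("c1",225+98/5,150+535/5,72),f("c1",225+230/5,150+537/5,72),f("c1",225+372/5,150+540/5,72),f("c1",225+506/5,150+543/5,72))
print("stop front-top edge", f("c1",225+100/5,150+575/5,72),f("c1",225+506/5,150+580/5,72))
for z in (0,10,16): print("cradle rear edge",z,f("c1",225+92/5,150+52/5,z),f("c1",225+528/5,150+62/5,z), f("c2",235+30/4.8,250+30/4.8,z),f("c2",235+462/4.8,250+38/4.8,z))
E
python3 m4.py
```

```text
[585.7 152.9  33.1] 0.04
[586.3 172.6  34.2] 0.14
[587.7 186.3  47.1] 0.13
[587.8 186.2  66.5] 0.01
[586.9 172.4  80.3] 0.03
[585.6 153.1  80.2] 0.02
[584.7 139.3  66.4] 0.03
[584.8 139.2  46.8] 0.05
centre [586.19 162.75  56.83] normal [ 0.998 -0.062 -0.004] radii [25.7 24.7 25.5 25.5 25.4 25.4 25.4 25.6] [51.10067795 50.49583598  0.50465807]
stop top rear corners c1 z72 [652.3 122.   72. ] [653.8 145.7  72. ] [655.5 171.3  72. ] [657.2 195.4  72. ]
stop front-top edge [660.4 121.8  72. ] [664.7 195.4  72. ]
cradle rear edge 0 [578.9 119.5   0. ] [584.9 208.9   0. ] [580.2 118.4   0. ] [586.  208.6   0. ]
cradle rear edge 10 [576.9 120.7  10. ] [582.7 207.5  10. ] [575.2 119.9  10. ] [580.7 207.3  10. ]
cradle rear edge 16 [575.7 121.4  16. ] [581.4 206.7  16. ] [572.1 120.7  16. ] [577.6 206.4  16. ]
```

The eight holes give the drum's rear face centre at (586.2, 162.8, 56.8), radius 25.4 with 0.1 mm residuals; cradle axis -0.066 rad (stop, rear edge and drum normal agree), and stop slot centre on the same line. Back to the axle for the flipped grasp.

play_rows(
  increments=[
    [[0,-5,0],[0.02,0,0],-0.3],
    [[0,-10,0.2],[0.02,0,0],-0.3],
    [[0,-15,0.4],[0.02,0,0],-0.3],
    [[0,-20,0.6],[0.02,0,0],-0.3],
    [[0,-25,0.8],[0.02,0,0],-0.3],
    [[0,-29,0.9],[0.02,0,0],-0.3],
    [[0,-32.5,0.9],[0.02,0,0],-0.3],
    [[4,-32.5,0.9],[0.02,0,0],-0.3],
    [[4,-32.5,0.9],[0.02,0,0],-0.3],
    [[4,-32.5,0.9],[0.02,0,0],-0.3],
    [[4,-32.5,0.9],[0.02,0,0],-0.3],
  ],
)

```text
time_s: 8.9
tool_pos: [496.3, -163.9, 136.9]
eef_rot: [0.021, 0.706, -0.022, 0.707]
force: [-0.1, -0.2, 0.1]
gripper_width: 55.4
```

```bash
python3 snap.py wrist g1
```

```text
8.9 [ 496.3 -163.9  136.9] [[0.0015, 0.061, 0.9981], [-0.0004, 0.9981, -0.061], [-1.0, -0.0003, 0.0015]] [-0.13 -0.17  0.07] 55.4
```

View pics/g1.png

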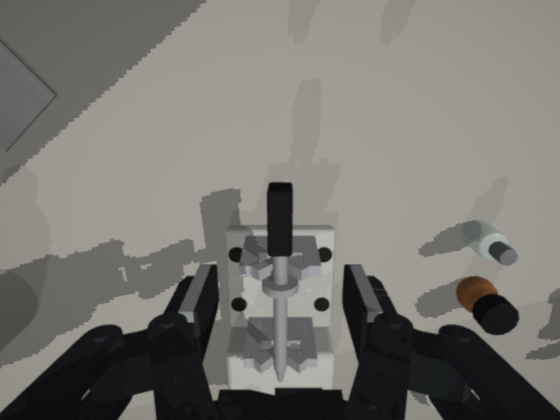

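The grip is centred again at column 280. Down to grasp height.

play_rows(
  increments=[
    [[4,0,0],[0,0,0],-0.3],
    [[7.5,0,0],[0,0,0],-0.3],
    [[9.1,0,0],[0,0,0],-0.3],
    [[9.1,0,0],[0,0,0],-0.3],
    [[9.1,0,0],[0,0,0],-0.3],
  ],
)

```text
time_s: 9.45
tool_pos: [496.3, -164.0, 45.7]
eef_rot: [0.021, 0.706, -0.022, 0.707]
force: [0.9, -1.1, 0.5]
gripper_width: 55.9
```

```bash
python3 snap.py wrist g2
```

```text
9.45 [ 496.3 -164.    45.7] [[0.0013, 0.0611, 0.9981], [-0.0004, 0.9981, -0.0611], [-1.0, -0.0003, 0.0014]] [ 0.91 -1.1   0.46] 55.9
```

View pics/g2.png

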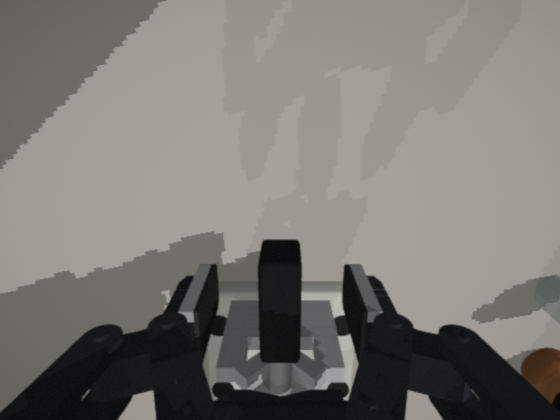

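Centred between the pads (grip columns 259–300). Close gently, then lift.

play_rows(
  increments=[
    [[0,0,0],[0,0,0],0.2],
    [[0,0,0],[0,0,0],0.5],
    [[0,0,0],[0,0,0],0.7],
    [[0,0,0],[0,0,0],0.8],
    [[0,0,0],[0,0,0],0.9],
    [[0,0,0],[0,0,0],1],
    [[0,0,0],[0,0,0],1],
  ],
  grip_force=30,
)

```text
time_s: 10.2
tool_pos: [495.8, -164.2, 44.8]
eef_rot: [0.022, 0.706, -0.022, 0.707]
force: [0.3, 2.4, 6.1]
gripper_width: 15.7
```

```bash
python3 snap.py wrist g3
```

```text
10.2 [ 495.8 -164.2   44.8] [[0.001, 0.0617, 0.9981], [-0.0001, 0.9981, -0.0617], [-1.0, -0.0, 0.001]] [0.26 2.37 6.09] 15.7
```

play_rows(
  increments=[
    [[-0.3,0,0],[0,0,0],1],
    [[-1,0,0],[0,0,0],1],
    [[-3,0,0],[0,0,0],1],
    [[-6,0,0],[0,0,0],1],
    [[-8,0,0],[0,0,0],1],
    [[-8,0,0],[0,0,0],1],
    [[-8,0,0],[0,0,0],1],
    [[-8,0,0],[0,0,0],1],
  ],
  grip_force=80,
)

```text
time_s: 11.05
tool_pos: [494.7, -164.0, 123.3]
eef_rot: [0.022, 0.707, -0.022, 0.706]
force: [0.0, -0.9, -1.5]
gripper_width: 14.9
```

```bash
python3 snap.py wrist g4;python3 snap.py scene g4s; python3 - <<'E'
import cv2
i=cv2.imread("pics/g4s.png")
cv2.imwrite("pics/g4sz.png",cv2.resize(i[150:330,150:300],None,fx=3.2,fy=3.2,interpolation=cv2.INTER_CUBIC))
E
```

```text
11.05 [ 494.7 -164.   123.3] [[-0.0015, 0.0618, 0.9981], [0.0005, 0.9981, -0.0618], [-1.0, 0.0004, -0.0015]] [ 0.02 -0.86 -1.45] 14.9
11.1 [ 494.7 -163.9  123.3] [[-0.0017, 0.0618, 0.9981], [0.0005, 0.9981, -0.0618], [-1.0, 0.0004, -0.0017]] [-0.05  0.37 -0.81] 14.8
```

View pics/g4.png

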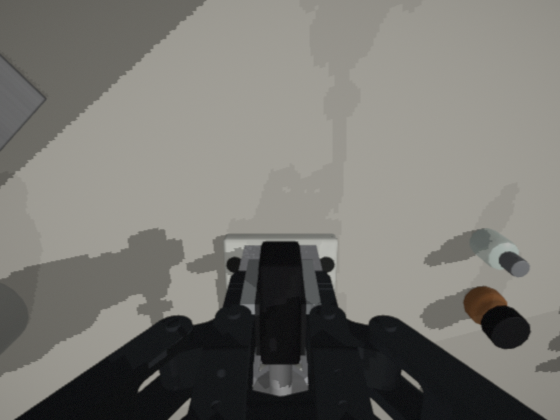

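View pics/g4sz.png

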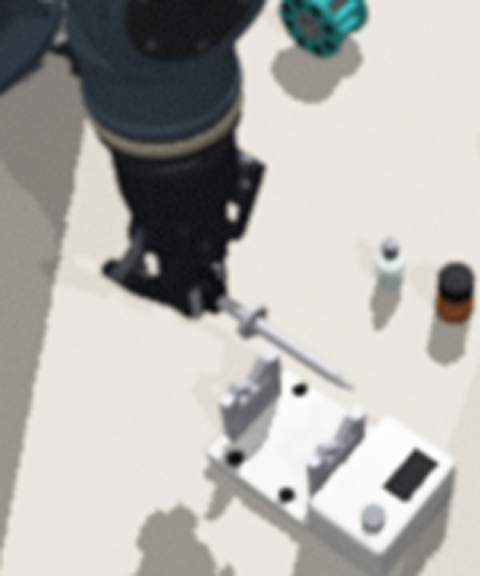

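The axle hangs level in the gripper in the scene crop, its tip to the right of the collar as it should be. I compute the approach and check what stands near the entry path.

```bash
cat > tgt.py <<'E'
import sys
from h import *
# usage: tgt x y z yaw(axle dir angle) -> tool increment
x,y,z,yaw=map(float,sys.argv[1:5]); o=st(); R=Rt(o); d=np.array([x,y,z])-o['tool_pos']
c,s=np.cos(yaw),np.sin(yaw)
Rd=np.column_stack([[0,0,-1],[-s,c,0],[c,s,0]])
print("shift cm",(R.T@d/10).round(3),"rot",Rot.from_matrix(R.T@Rd).as_rotvec().round(4),"now",o['tool_pos'].round(2),o['force'].round(2))
E
python3 - <<'E'
import json
from h import *
T=eyes.camera_params("top")
P={n:{k:np.array(v) for k,v in json.load(open(f"pics/{n}.json")).items()} for n in("c1","c2")}
for n,u,v in(("teal top-left",198,274),("teal br",220,300),("purple tl",170,196),("purple br",197,217),("timer",160,260)): print(n,plane(T,u,v,35).round())
print("purple in c2: inner-left bottom",plane(P["c2"],363,245,35).round(),plane(P["c1"],361,140,35).round(),plane(P["c1"],367,90,35).round())
E
python3 tgt.py 426.9 173.3 123 -0.066
```

```text
teal top-left [368. 226.  35.]
teal br [305. 168.  35.]
purple tl [566. 305.  35.]
purple br [513. 233.  35.]
timer [402. 324.  35.]
purple in c2: inner-left bottom [556. 232.  35.] [558. 232.  35.] [515. 236.  35.]
shift cm [ 0.061 33.241 -8.85 ] rot [ 0.0042 -0.0018 -0.0004] now [ 494.72 -163.94  123.31] [-0.24  0.44 -0.77]
```

play_rows(
  increments=[
    [[0,4,-2],[0,0,0],1],
    [[0,8,-4],[0.004,0,0],1],
    [[0,12,-6],[0.004,0,0],1],
    [[0,16,-8],[0.004,0,0],1],
    [[0,20,-8.8],[0.004,0,0],1],
    [[0,24,-8.8],[0.004,0,0],1],
    [[0,28,-8.8],[0.004,0,0],1],
    [[0,31,-8.8],[0.004,0,0],1],
    [[0,33.2,-8.8],[0.004,0,0],1],
    [[3,33.2,-8.8],[0.004,0,0],1],
    [[6,33.2,-8.8],[0.004,0,0],1],
    [[8,33.2,-8.8],[0.004,0,0],1],
    [[8.7,33.2,-8.8],[0.004,0,0],1],
    [[8.7,33.2,-8.8],[0.004,0,0],1],
    [[8.7,33.2,-8.8],[0.004,0,0],1],
    [[8.7,33.2,-8.8],[0.004,0,0],1],
  ],
)

```text
time_s: 12.75
tool_pos: [428.8, 172.9, 38.3]
eef_rot: [0.024, 0.706, -0.023, 0.707]
force: [-0.3, 0.3, -0.6]
gripper_width: 14.9
```

```bash
python3 tgt.py 426.9 173.3 36 -0.066; python3 snap.py scene e1;  python3 snap.py top e1t; python3 snap.py wrist e1w; python3 - <<'E'
import cv2,numpy as np
i=cv2.imread("pics/e1.png")[120:250,210:380]
j=cv2.imread("pics/e1t.png")[140:280,180:290]
f=lambda i,k:cv2.resize(i,None,fx=k,fy=k,interpolation=cv2.INTER_CUBIC)
a=f(i,2.6);b=f(j,2.6)
h=max(a.shape[0],b.shape[0]);p=lambda i:cv2.copyMakeBorder(i,0,h-i.shape[0],0,0,cv2.BORDER_CONSTANT)
cv2.imwrite("pics/e1z.png",np.hstack([p(a),p(b)]))
E
```

```text
shift cm [ 0.231  0.029 -0.191] rot [ 0.0001  0.0015 -0.0007] now [428.78 172.88  38.31] [-0.3   0.33 -0.57]
12.75 [428.8 172.9  38.3] [[0.0015, 0.0659, 0.9978], [0.0006, 0.9978, -0.0659], [-1.0, 0.0007, 0.0015]] [-0.3   0.33 -0.57] 14.9
12.8 [428.8 172.9  38.3] [[0.0015, 0.0658, 0.9978], [0.0006, 0.9978, -0.0658], [-1.0, 0.0007, 0.0015]] [ 0.05 -0.1  -1.53] 14.8
12.85 [428.6 172.9  38.1] [[0.0014, 0.0659, 0.9978], [0.0005, 0.9978, -0.0659], [-1.0, 0.0006, 0.0013]] [-0.86 -0.25 -1.26] 14.6
```

View pics/e1z.png

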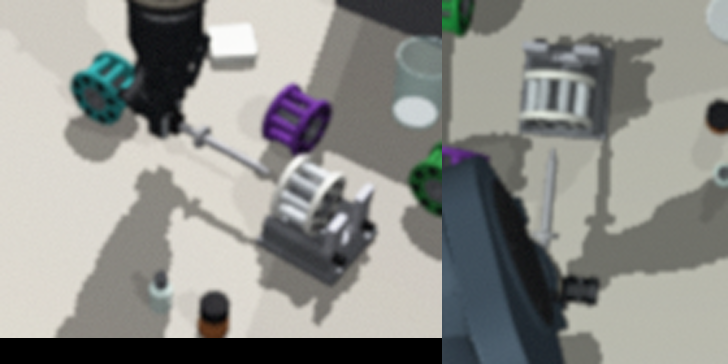

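View pics/e1w.png

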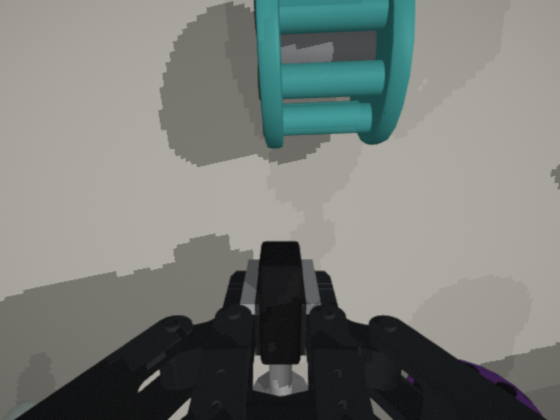

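```bash
python3 - <<'E'
import json
from h import *
T=eyes.camera_params("top"); S=eyes.camera_params("scene")
im=cv2.imread("pics/e1t.png").astype(int)
# rod profiles at rows
for r in (204,208,212,216,220,224,228): print(r,im[r,210:232].mean(1).astype(int))
for r in (170,171,172,183,184,185,186,187): print(r,im[r,205:245].mean(1).astype(int))
F=np.array([586.2,162.75,56.]); a=np.array([np.cos(.066),-np.sin(.066),0]); b=np.array([-a[1],a[0],0])
for s,nm in((3,"rear fl"),(43,"front fl")):
    c=F+a*s; 
    ph=np.linspace(0,2*np.pi,181); Q=[proj(T,c+35*(np.cos(t)*b+np.sin(t)*np.array([0,0,1]))) for t in ph]; Q=np.array(Q)
    print(nm,"pred cols",Q[:,0].min().round(2),Q[:,0].max().round(2),"rows",Q[:,1].min().round(1),Q[:,1].max().round(1))
g=np.array([428.7,172.9,58.2]); 
for s in (52,80,100,120,134.7): print("rod",s,proj(T,g+a*s).round(2),proj(S,g+a*s).round(2))
E
```

```text
204 [109 138 161 167 165 165 166 167 166 160 157 161 146 127 144 162 166 165
 166 165 166 164]
208 [100 111 131 159 167 165 166 165 164 159 159 158 136 129 157 167 167 166
 165 165 167 170]
212 [114 137 159 165 165 165 166 166 161 157 161 151 126 132 159 166 167 169
 171 177 178 178]
216 [109 147 164 167 166 168 166 165 162 159 162 144 126 150 174 179 178 179
 178 178 178 178]
220 [ 44  78 132 174 179 176 169 161 154 159 155 135 139 171 180 178 178 179
 178 178 178 179]
224 [ 23  31  58 115 166 171 166 161 155 164 149 127 142 172 180 179 178 178
 178 179 178 178]
228 [ 23  29  75 131 162 164 162 162 159 151 136 124 149 169 176 178 179 179
 179 179 179 178]
170 [164 163 163 164 164 156 144 147 158 164 158 145 147 169 173 160 139 128
 127 134 153 173 177 169 161 156 154 152 147 139 131 120 105  85  67  64
  64  61  63  68]
171 [164 164 164 163 162 154 130 129 159 177 171 146 141 167 173 152 112  81
  76  94 135 171 173 153 123 110 123 141 147 143 131 122 113  99  74  64
  62  59  65  69]
172 [164 164 165 165 164 152 126 128 163 186 186 163 149 169 176 153 109  71
  65  91 142 176 173 1
[... 506 characters left out ...]
 167 161 155 148 141 132 115  91  73  70  72  69
  66  77  83  95]
186 [165 166 164 158 141 125 112  92  83  78  79  92  91  90  93 104 115 119
 120 112 109 110 115 125 141 146 139 130 125 125 122 108  88  73  73  70
  66  75  83  98]
187 [165 165 165 159 138 108  90  71  59  56  55  67  81  82  72  66  66  74
  84  87  80  78  81  89 107 113 104  94  96 107 117 110  95  78  72  69
  67  76  84 100]
rear fl pred cols 210.25 238.04 rows 184.6 188.9
front fl pred cols 211.8 239.49 rows 168.6 173.7
rod 52 [220.04 229.68] [287.9  172.34]
rod 80 [221.11 218.54] [296.28 176.89]
rod 100 [221.87 210.62] [302.37 180.19]
rod 120 [222.63 202.72] [308.53 183.54]
rod 134.7 [223.19 196.93] [313.11 186.03]
```

Top-view pixels of rod and flange match the predicted ones within about 0.5 px (1 mm), well inside the nose's 4.5 mm capture. I correct the height and enter the bore slowly.

play_rows(
  increments=[
    [[0.22,0.02,0],[0,0.001,0],1],
    [[0.22,0.02,0.7],[0,0.001,0],1],
    [[0.22,0.02,1.4],[0,0.001,0],1],
    [[0.22,0.02,2.0],[0,0.001,0],1],
    [[0.22,0.02,2.4],[0,0.001,0],1],
    [[0.22,0.02,2.7],[0,0.001,0],1],
    [[0.22,0.02,3.0],[0,0.001,0],1],
    [[0.22,0.02,3.0],[0,0.001,0],1],
  ],
)

```text
time_s: 13.7
tool_pos: [458.3, 170.8, 35.1]
eef_rot: [0.023, 0.707, -0.023, 0.706]
force: [-0.2, 0.2, -1.0]
gripper_width: 14.8
```

```bash
python3 tgt.py 456.6 171.1 36 -0.066; python3 snap.py top e2t; python3 snap.py scene e2; python3 - <<'E'
import cv2,numpy as np
i=cv2.imread("pics/e2.png")[120:250,210:380]
j=cv2.imread("pics/e2t.png")[140:280,180:290]
f=lambda i,k:cv2.resize(i,None,fx=k,fy=k,interpolation=cv2.INTER_CUBIC)
a=f(i,2.6);b=f(j,2.6)
h=max(a.shape[0],b.shape[0]);p=lambda i:cv2.copyMakeBorder(i,0,h-i.shape[0],0,0,cv2.BORDER_CONSTANT)
cv2.imwrite("pics/e2z.png",np.hstack([p(a),p(b)]))
E
```

```text
shift cm [-0.092  0.016 -0.171] rot [ 0.     -0.0009  0.    ] now [458.29 170.83  35.07] [-0.15  0.2  -0.98]
13.7 [458.3 170.8  35.1] [[-0.0009, 0.0659, 0.9978], [0.0001, 0.9978, -0.0659], [-1.0, -0.0, -0.0009]] [-0.15  0.2  -0.98] 14.8
13.75 [458.  170.9  35.1] [[-0.0011, 0.0658, 0.9978], [0.0001, 0.9978, -0.0658], [-1.0, -0.0, -0.0011]] [ 0.04  0.66 -1.18] 15.1
```

View pics/e2z.png

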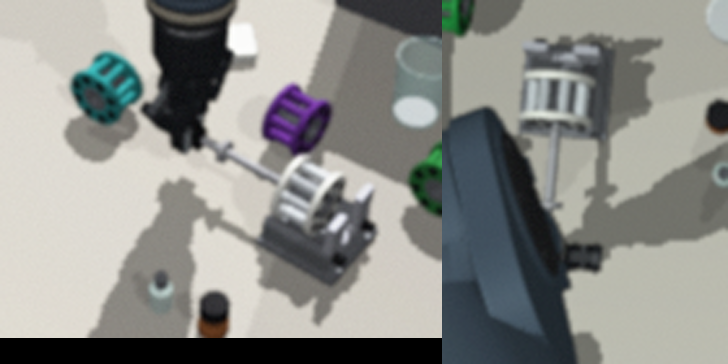

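No contact force with the tip about 7 mm inside. I go on in slow steps and watch the force.

play_rows(
  increments=[
    [[-0.08,0,0.3],[0,0,0],1],
    [[-0.08,0,0.6],[0,0,0],1],
    [[-0.08,0,1.0],[0,0,0],1],
    [[-0.08,0,1.4],[0,0,0],1],
    [[-0.08,0,1.8],[0,0,0],1],
    [[-0.08,0,2.0],[0,0,0],1],
    [[-0.08,0,2.0],[0,0,0],1],
  ],
)

```text
time_s: 14.5
tool_pos: [478.2, 169.5, 35.8]
eef_rot: [0.023, 0.707, -0.023, 0.706]
force: [1.2, -0.5, -1.0]
gripper_width: 14.9
```

```bash
python3 tgt.py 478.2 169.9 36 -0.066; python3 snap.py top e3t; python3 snap.py scene e3; python3 - <<'E'
import cv2,numpy as np
i=cv2.imread("pics/e3.png")[120:250,210:380]
j=cv2.imread("pics/e3t.png")[140:280,180:290]
f=lambda i,k:cv2.resize(i,None,fx=k,fy=k,interpolation=cv2.INTER_CUBIC)
a=f(i,2.6);b=f(j,2.6)
h=max(a.shape[0],b.shape[0]);p=lambda i:cv2.copyMakeBorder(i,0,h-i.shape[0],0,0,cv2.BORDER_CONSTANT)
cv2.imwrite("pics/e3z.png",np.hstack([p(a),p(b)]))
E
```

```text
shift cm [-0.016  0.037 -0.007] rot [-0.    -0.001 -0.   ] now [478.25 169.52  35.84] [ 1.24 -0.53 -0.95]
14.5 [478.2 169.5  35.8] [[-0.0009, 0.066, 0.9978], [0.0001, 0.9978, -0.066], [-1.0, 0.0, -0.001]] [ 1.24 -0.53 -0.95] 14.9
14.55 [478.  169.5  35.8] [[-0.0011, 0.0659, 0.9978], [0.0, 0.9978, -0.0659], [-1.0, -0.0001, -0.0011]] [-0.11 -0.04 -0.64] 14.5
```

View pics/e3z.png

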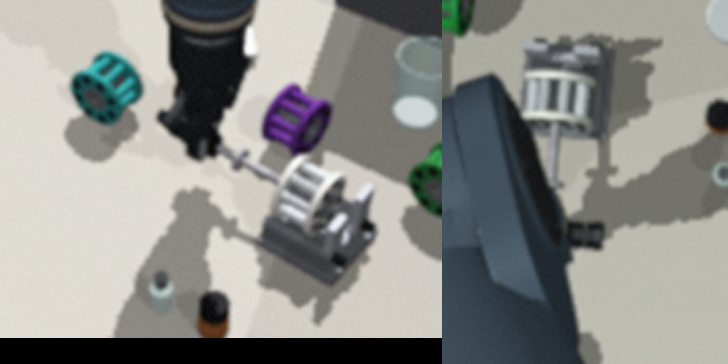

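The rod slides in without force and the drum has not moved. 45 mm more, in slow rows.

play_rows(
  increments=[
    [[0,0.03,0.4],[0,0,0],1],
    [[0,0.03,0.9],[0,0,0],1],
    [[0,0.03,1.4],[0,0,0],1],
    [[0,0.03,1.9],[0,0,0],1],
    [[0,0.03,2.4],[0,0,0],1],
    [[0,0.03,2.9],[0,0,0],1],
    [[0,0.03,3.4],[0,0,0],1],
    [[0,0.03,3.9],[0,0,0],1],
    [[0,0.03,4.3],[0,0,0],1],
    [[0,0.03,4.5],[0,0,0],1],
    [[0,0.03,4.5],[0,0,0],1],
  ],
)

```text
time_s: 15.7
tool_pos: [523.1, 166.9, 35.8]
eef_rot: [0.023, 0.707, -0.023, 0.706]
force: [-0.6, 0.3, -1.5]
gripper_width: 14.8
```

```bash
python3 tgt.py 523 166.9 36 -0.066; python3 snap.py top e4t; python3 snap.py scene e4; python3 - <<'E'
import cv2,numpy as np
i=cv2.imread("pics/e4.png")[120:250,210:380]
j=cv2.imread("pics/e4t.png")[140:280,180:290]
f=lambda i,k:cv2.resize(i,None,fx=k,fy=k,interpolation=cv2.INTER_CUBIC)
a=f(i,2.6);b=f(j,2.6)
h=max(a.shape[0],b.shape[0]);p=lambda i:cv2.copyMakeBorder(i,0,h-i.shape[0],0,0,cv2.BORDER_CONSTANT)
cv2.imwrite("pics/e4z.png",np.hstack([p(a),p(b)]))
E
```

```text
shift cm [-0.021  0.001 -0.009] rot [ 0.0001 -0.001  -0.    ] now [523.09 166.89  35.79] [-0.59  0.3  -1.53]
15.7 [523.1 166.9  35.8] [[-0.001, 0.0659, 0.9978], [0.0001, 0.9978, -0.0659], [-1.0, 0.0, -0.001]] [-0.59  0.3  -1.53] 14.8
15.75 [522.9 166.9  35.8] [[-0.0012, 0.0658, 0.9978], [0.0, 0.9978, -0.0658], [-1.0, -0.0, -0.0012]] [-0.29  0.29 -1.26] 14.6
```

View pics/e4z.png

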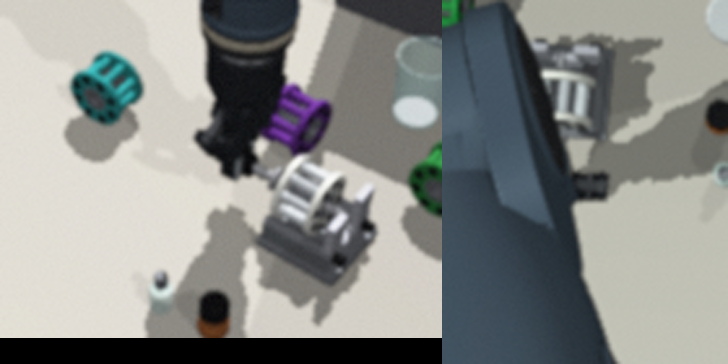

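The rod is through, with no side force. Collar contact is expected after about 10 mm and the stop up to 22 mm later. Now feeling forward.

play_rows(
  increments=[
    [[0,0,0.3],[0,0,0],1],
    [[0,0,0.6],[0,0,0],1],
    [[0,0,0.8],[0,0,0],1],
    [[0,0,1.0],[0,0,0],1],
    [[0,0,1.15],[0,0,0],1],
    [[0,0,1.3],[0,0,0],1],
  ],
)

```text
time_s: 16.4
tool_pos: [535.8, 166.0, 35.8]
eef_rot: [0.023, 0.707, -0.023, 0.706]
force: [-0.6, 0.4, -1.0]
gripper_width: 14.8
```

```bash
python3 tgt.py 535.8 166.1 36 -0.066
```

```text
shift cm [-0.024  0.007 -0.004] rot [ 0.0002 -0.0013  0.    ] now [535.83 166.02  35.76] [-0.6   0.44 -1.04]
```

play_rows(
  increments=[
    [[0,0,0.1],[0,0,0],1],
    [[0,0,0.2],[0,0,0],1],
    [[0,0,0.3],[0,0,0],1],
    [[0,0,0.4],[0,0,0],1],
  ],
)

```text
time_s: 16.8
tool_pos: [539.9, 165.8, 35.8]
eef_rot: [0.023, 0.707, -0.023, 0.706]
force: [-0.6, 0.4, -1.5]
gripper_width: 14.8
```

play_rows(
  increments=[
    [[0,0,0.1],[0,0,0],1],
    [[0,0,0.2],[0,0,0],1],
    [[0,0,0.3],[0,0,0],1],
    [[0,0,0.4],[0,0,0],1],
  ],
)

```text
time_s: 17.2
tool_pos: [543.9, 165.5, 35.8]
eef_rot: [0.023, 0.707, -0.023, 0.706]
force: [-0.7, 0.1, -0.6]
gripper_width: 14.8
```

```bash
python3 tgt.py 535.8 166.1 36 -0.066; python3 snap.py scene e5;  python3 - <<'E'
import cv2,numpy as np
f=lambda i,k:cv2.resize(i,None,fx=k,fy=k,interpolation=cv2.INTER_CUBIC)
cv2.imwrite("pics/e5z.png",np.hstack([f(cv2.imread(f"pics/{n}.png")[150:245,270:375],3.7) for n in("e4","e5")]))
E
```

```text
shift cm [-0.016  0.006 -0.813] rot [ 0.0002 -0.001   0.    ] now [543.9  165.5   35.83] [-0.65  0.11 -0.61]
17.2 [543.9 165.5  35.8] [[-0.001, 0.0658, 0.9978], [0.0001, 0.9978, -0.0658], [-1.0, -0.0, -0.001]] [-0.65  0.11 -0.61] 14.8
```

View pics/e5z.png

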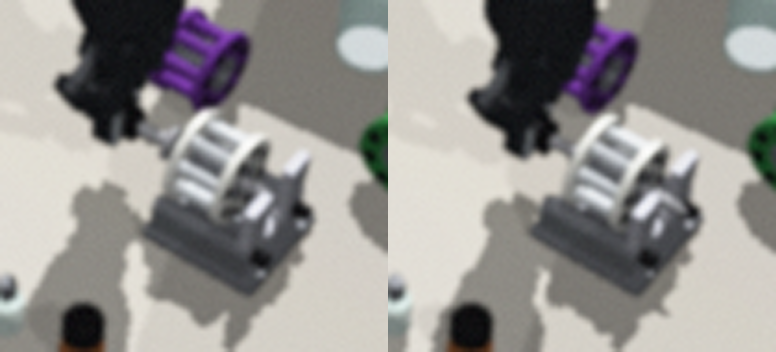

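The drum now slides with the collar at about 0.6 N, and the tip shows beyond the stop slot. Continuing towards the stop.

play_rows(
  increments=[
    [[0,0,0.1],[0,0,0],1],
    [[0,0,0.2],[0,0,0],1],
    [[0,0,0.3],[0,0,0],1],
  ],
)

```text
time_s: 17.55
tool_pos: [546.9, 165.4, 35.8]
eef_rot: [0.023, 0.707, -0.023, 0.706]
force: [-1.3, 0.3, -1.6]
gripper_width: 14.4
```

play_rows(
  increments=[
    [[0,0,0.1],[0,0,0],1],
    [[0,0,0.2],[0,0,0],1],
  ],
)

```text
time_s: 17.75
tool_pos: [548.9, 165.2, 35.8]
eef_rot: [0.023, 0.707, -0.023, 0.706]
force: [-0.6, -0.1, -1.1]
gripper_width: 14.7
```

play_rows(
  increments=[
    [[0,0,0.1],[0,0,0],1],
  ],
)

```text
time_s: 17.85
tool_pos: [549.9, 165.1, 35.8]
eef_rot: [0.023, 0.707, -0.023, 0.706]
force: [-1.4, 0.8, -2.3]
gripper_width: 14.7
```

play_rows(
  increments=[
    [[0,0,0.1],[0,0,0],1],
  ],
)

```text
time_s: 17.95
tool_pos: [550.9, 165.1, 35.8]
eef_rot: [0.023, 0.707, -0.023, 0.706]
force: [-0.3, -0.5, -1.3]
gripper_width: 14.7
```

play_rows(
  increments=[
    [[0,0,0.1],[0,0,0],1],
  ],
)

```text
time_s: 18.05
tool_pos: [551.9, 165.0, 35.8]
eef_rot: [0.023, 0.707, -0.023, 0.706]
force: [-0.3, -0.1, -0.7]
gripper_width: 15.0
```

play_rows(
  increments=[
    [[0,0,0.1],[0,0,0],1],
  ],
)

```text
time_s: 18.15
tool_pos: [552.9, 164.9, 35.8]
eef_rot: [0.023, 0.707, -0.023, 0.706]
force: [-1.8, 0.3, -1.2]
gripper_width: 14.7
```

play_rows(
  increments=[
    [[0,0,0.05],[0,0,0],1],
  ],
)

```text
time_s: 18.25
tool_pos: [553.4, 164.9, 35.8]
eef_rot: [0.023, 0.707, -0.023, 0.706]
force: [-0.5, 1.0, -1.1]
gripper_width: 14.7
```

play_rows(
  increments=[
    [[0,0,0.05],[0,0,0],1],
  ],
)

```text
time_s: 18.35
tool_pos: [553.8, 164.9, 35.8]
eef_rot: [0.023, 0.707, -0.023, 0.706]
force: [-1.2, -0.4, -1.7]
gripper_width: 14.5
```

play_rows(
  increments=[
    [[0,0,0.05],[0,0,0],1],
  ],
)

```text
time_s: 18.45
tool_pos: [554.3, 164.8, 35.8]
eef_rot: [0.023, 0.707, -0.023, 0.706]
force: [-0.1, 0.2, -0.3]
gripper_width: 14.8
```

play_rows(
  increments=[
    [[0,0,0.05],[0,0,0],1],
  ],
)

```text
time_s: 18.55
tool_pos: [554.8, 164.8, 35.8]
eef_rot: [0.023, 0.707, -0.023, 0.706]
force: [-0.1, 0.4, -1.0]
gripper_width: 15.3
```

```bash
python3 tgt.py 553.4 164.9 36 -0.066; python3 snap.py scene e6;  python3 - <<'E'
import cv2,numpy as np
f=lambda i,k:cv2.resize(i,None,fx=k,fy=k,interpolation=cv2.INTER_CUBIC)
cv2.imwrite("pics/e6z.png",np.hstack([f(cv2.imread(f"pics/{n}.png")[160:235,295:365],5) for n in("e5","e6")]))
E
```

```text
shift cm [-0.018 -0.003 -0.14 ] rot [ 0.0003 -0.001  -0.    ] now [554.8  164.84  35.82] [-0.12  0.43 -1.04]
18.55 [554.8 164.8  35.8] [[-0.001, 0.0656, 0.9978], [0.0001, 0.9978, -0.0656], [-1.0, 0.0, -0.001]] [-0.12  0.43 -1.04] 15.3
```

View pics/e6z.png

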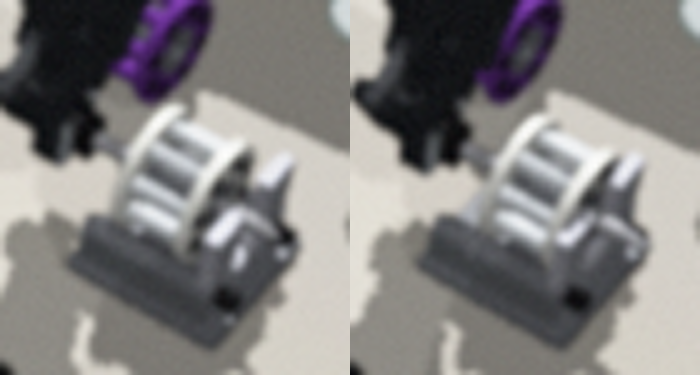

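The front flange is now close to the end stop's posts. I continue in 0.5 mm rows.

play_rows(
  increments=[
    [[0,0,0.05],[0,0,0],1],
  ],
)

```text
time_s: 18.7
tool_pos: [555.3, 164.8, 35.8]
eef_rot: [0.023, 0.707, -0.023, 0.706]
force: [-0.2, -0.4, -1.2]
gripper_width: 15.0
```

play_rows(
  increments=[
    [[0,0,0.05],[0,0,0],1],
  ],
)

```text
time_s: 18.8
tool_pos: [555.7, 164.8, 35.8]
eef_rot: [0.023, 0.707, -0.023, 0.706]
force: [-4.1, 1.1, -1.9]
gripper_width: 15.1
```

play_rows(
  increments=[
    [[0,0,0.05],[0,0,0],1],
  ],
)

```text
time_s: 18.9
tool_pos: [555.7, 164.7, 35.6]
eef_rot: [0.023, 0.708, -0.023, 0.706]
force: [-8.0, 1.7, 1.4]
gripper_width: 15.1
```

play_rows(
  increments=[
    [[0,0,0.05],[0,0,0],1],
  ],
)

```text
time_s: 19.0
tool_pos: [555.7, 164.7, 35.5]
eef_rot: [0.023, 0.708, -0.023, 0.706]
force: [-11.4, 2.7, 3.3]
gripper_width: 15.0
```

play_rows(
  increments=[
    [[0,0,0.05],[0,0,0],1],
  ],
)

```text
time_s: 19.1
tool_pos: [555.7, 164.7, 35.5]
eef_rot: [0.023, 0.708, -0.023, 0.705]
force: [-15.5, 0.6, 5.1]
gripper_width: 15.0
```

The stop is felt at TCP x = 555.7, with about 15 N now. I ease back half a millimetre and hold.

play_rows(
  increments=[
    [[0,0,-0.05],[0,0,0],1],
    [[0,0,-0.05],[0,0,0],1],
    [[0,0,-0.05],[0,0,0],1],
    [[0,0,-0.05],[0,0,0],1],
  ],
)

```text
time_s: 19.5
tool_pos: [555.7, 164.7, 35.5]
eef_rot: [0.023, 0.708, -0.023, 0.706]
force: [-7.8, 1.1, 0.5]
gripper_width: 14.9
```

```bash
python3 tgt.py 555.7 164.7 36 -0.066; python3 -c "
from h import *
print(Rt(st()).round(4), st()['wrist_torque'])"; python3 snap.py scene e7;  python3 - <<'E'
import cv2,numpy as np
f=lambda i,k:cv2.resize(i,None,fx=k,fy=k,interpolation=cv2.INTER_CUBIC)
cv2.imwrite("pics/e7z.png",np.hstack([f(cv2.imread(f"pics/{n}.png")[160:235,295:365],5) for n in("e5","e7")]))
E
```

```text
shift cm [-0.053 -0.003 -0.   ] rot [ 0.0005 -0.003   0.0001] now [555.7  164.73  35.47] [-7.76  1.08  0.46]
[[-3.000e-03  6.550e-02  9.979e-01]
 [ 1.000e-04  9.979e-01 -6.550e-02]
 [-1.000e+00 -1.000e-04 -3.000e-03]] [ 0.19667917  1.42011958 -0.04958295]
19.5 [555.7 164.7  35.5] [[-0.003, 0.0655, 0.9979], [0.0001, 0.9979, -0.0655], [-1.0, -0.0001, -0.003]] [-7.76  1.08  0.46] 14.9
```

View pics/e7z.png

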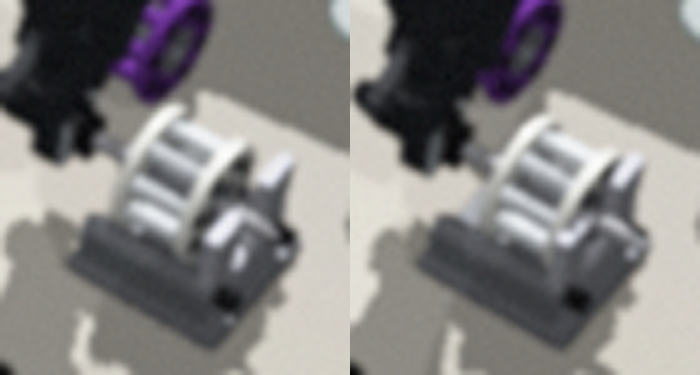

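It holds at 7.8 N; I press to about 11 N and hold half a second to be sure.

play_rows(
  increments=[
    [[0,0,0.02],[0,0,0],1],
    [[0,0,0.04],[0,0,0],1],
    [[0,0,0.04],[0,0,0],1],
    [[0,0,0.04],[0,0,0],1],
    [[0,0,0.04],[0,0,0],1],
    [[0,0,0.04],[0,0,0],1],
  ],
)

```text
time_s: 20.15
tool_pos: [555.7, 164.7, 35.4]
eef_rot: [0.023, 0.708, -0.023, 0.705]
force: [-11.2, 1.4, 2.9]
gripper_width: 14.6
```

```bash
python3 tgt.py 555.7 164.7 36 -0.066
```

```text
shift cm [-0.057 -0.002  0.001] rot [ 0.0006 -0.0038  0.0001] now [555.69 164.72  35.43] [-11.18   1.37   2.89]
```

Pressed home at 11 N. I relax the push and begin lifting straight up.

play_rows(
  increments=[
    [[0,0,-0.06],[0,0,0],1],
    [[0,0,-0.12],[0,0,0],1],
    [[-0.1,0,-0.12],[0,0,0],1],
    [[-0.2,0,-0.12],[0,0,0],1],
    [[-0.4,0,-0.12],[0,0,0],1],
    [[-0.6,0,-0.12],[0,0,0],1],
    [[-0.8,0,-0.12],[0,0,0],1],
  ],
)

```text
time_s: 20.85
tool_pos: [555.7, 164.7, 43.8]
eef_rot: [0.023, 0.707, -0.023, 0.706]
force: [-4.8, 0.3, -4.2]
gripper_width: 14.7
```

```bash
python3 tgt.py 555.7 164.7 36 -0.066; python3 snap.py scene l1;  python3 - <<'E'
import cv2,numpy as np
f=lambda i,k:cv2.resize(i,None,fx=k,fy=k,interpolation=cv2.INTER_CUBIC)
cv2.imwrite("pics/l1z.png",np.hstack([f(cv2.imread(f"pics/{n}.png")[150:235,285:365],4.8) for n in("e7","l1")]))
E
```

```text
shift cm [0.781 0.002 0.006] rot [ 0.0003 -0.0017  0.0001] now [555.65 164.68  43.81] [-4.77  0.25 -4.25]
20.85 [555.7 164.7  43.8] [[-0.0017, 0.0657, 0.9978], [-0.0, 0.9978, -0.0657], [-1.0, -0.0001, -0.0017]] [-4.77  0.25 -4.25] 14.7
```

View pics/l1z.png

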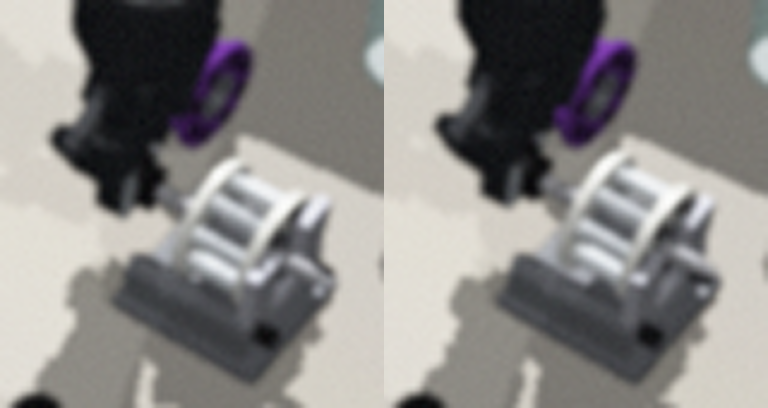

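The drum rises with the rod. I ease the remaining push and lift on.

play_rows(
  increments=[
    [[0,0,-0.05],[0,0,0],1],
    [[-0.4,0,-0.05],[0,0,0],1],
    [[-1,0,-0.05],[0,0,0],1],
    [[-1.8,0,-0.05],[0,0,0],1],
    [[-2.8,0,-0.05],[0,0,0],1],
    [[-4,0,-0.05],[0,-0.01,0],1],
    [[-5.5,0,-0.05],[0,-0.02,0],1],
    [[-7,0,-0.1],[0,-0.03,0],1],
    [[-8.5,0,-0.1],[0,-0.03,0],1],
    [[-10,0,-0.1],[0,-0.03,0],1],
    [[-10,0,-0.1],[0,-0.03,0],1],
    [[-10,0,-0.1],[0,-0.03,0],1],
    [[-10,0,-0.1],[0,-0.03,0],1],
  ],
)

```text
time_s: 22.2
tool_pos: [554.7, 164.7, 143.2]
eef_rot: [0.023, 0.697, -0.024, 0.717]
force: [0.5, 0.0, -3.3]
gripper_width: 14.7
```

```bash
python3 tgt.py 555.7 164.7 143 -0.066; python3 snap.py scene l2; python3 snap.py wrist l2w; python3 - <<'E'
import cv2,numpy as np
f=lambda i,k:cv2.resize(i,None,fx=k,fy=k,interpolation=cv2.INTER_CUBIC)
cv2.imwrite("pics/l2z.png",f(cv2.imread(f"pics/l2.png")[100:250,270:390],4))
E
```

```text
shift cm [0.025 0.009 0.094] rot [0.0002 0.0283 0.0003] now [554.75 164.67 143.22] [ 0.46  0.02 -3.26]
22.2 [554.7 164.7 143.2] [[0.0283, 0.0658, 0.9974], [-0.0022, 0.9978, -0.0657], [-0.9996, -0.0003, 0.0283]] [ 0.46  0.02 -3.26] 14.7
22.25 [554.7 164.6 143.1] [[0.0279, 0.0658, 0.9974], [-0.0022, 0.9978, -0.0658], [-0.9996, -0.0004, 0.028]] [-0.93 -0.09 -1.77] 14.8
```

View pics/l2z.png

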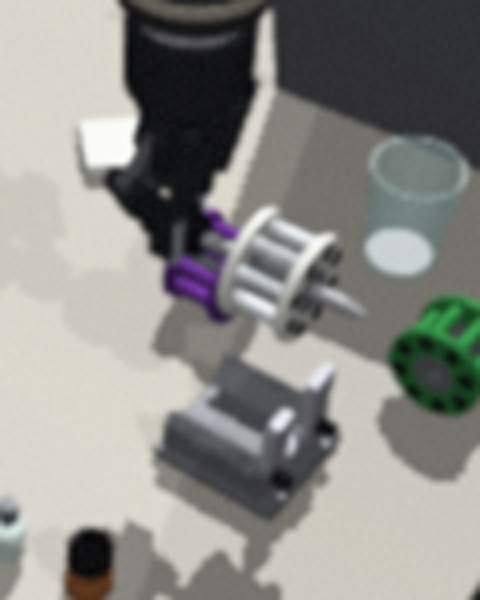

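View pics/l2w.png

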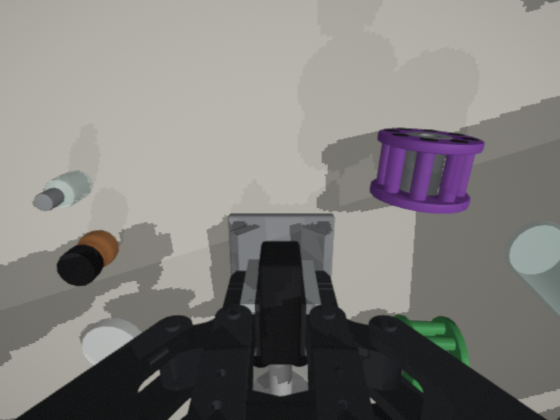

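Drum hangs on the axle against the collar, clear of the cradle; nothing else moved. Compute the carry to the stand.

```bash
python3 tgt.py 497.3 -164.1 143 -0.0617
```

```text
shift cm [ -0.077 -33.181  -3.564] rot [-0.0041  0.0279  0.0005] now [554.7  164.65 143.08] [ 0.66 -0.06 -1.77]
```

play_rows(
  increments=[
    [[0,-0.8,0],[0,0,0],1],
    [[0,-2.2,-0.2],[0,0,0],1],
    [[0,-4.2,-0.4],[0,0,0],1],
    [[0,-6.7,-0.7],[0,0,0],1],
    [[0,-9.5,-1],[0,0,0],1],
    [[0,-12.5,-1.3],[0,0,0],1],
    [[0,-15.5,-1.6],[0,0,0],1],
    [[0,-18.5,-2],[0,0,0],1],
    [[0,-21.5,-2.4],[0,0,0],1],
    [[0,-24.5,-2.7],[0,0,0],1],
    [[0,-27.2,-3],[0,0,0],1],
    [[0,-29.5,-3.2],[0,0,0],1],
    [[0,-31.3,-3.4],[0,0,0],1],
    [[0,-32.5,-3.5],[0,0,0],1],
    [[0,-33.2,-3.6],[-0.004,0,0],1],
    [[0,-33.2,-3.6],[-0.004,0,0],1],
    [[0,-33.2,-3.6],[-0.004,0,0],1],
    [[0,-33.2,-3.6],[-0.004,0,0],1],
  ],
)

```text
time_s: 24.1
tool_pos: [497.5, -163.5, 142.7]
eef_rot: [0.021, 0.696, -0.022, 0.717]
force: [0.1, 0.8, -1.9]
gripper_width: 15.1
```

```bash
python3 tgt.py 497.3 -164.1 100 -0.0617; python3 snap.py scene p1; python3 snap.py top p1t; python3 - <<'E'
import cv2,numpy as np
f=lambda i,k:cv2.resize(i,None,fx=k,fy=k,interpolation=cv2.INTER_CUBIC)
a=f(cv2.imread(f"pics/p1.png")[160:340,170:310],3);b=f(cv2.imread(f"pics/p1t.png")[140:260,300:400],3.5)
h=max(a.shape[0],b.shape[0]);p=lambda i:cv2.copyMakeBorder(i,0,h-i.shape[0],0,0,cv2.BORDER_CONSTANT)
cv2.imwrite("pics/p1z.png",np.hstack([p(a),p(b)]))
E
```

```text
shift cm [ 4.272 -0.061 -0.138] rot [ 0.0007  0.029  -0.0001] now [ 497.48 -163.5   142.74] [ 0.07  0.77 -1.94]
24.1 [ 497.5 -163.5  142.7] [[0.0289, 0.061, 0.9977], [-0.0017, 0.9981, -0.0609], [-0.9996, 0.0, 0.029]] [ 0.07  0.77 -1.94] 15.1
24.15 [ 497.5 -163.5  142.8] [[0.0289, 0.0608, 0.9977], [-0.0017, 0.9981, -0.0608], [-0.9996, 0.0, 0.029]] [-0.54  0.78 -2.41] 15.1
```

View pics/p1z.png

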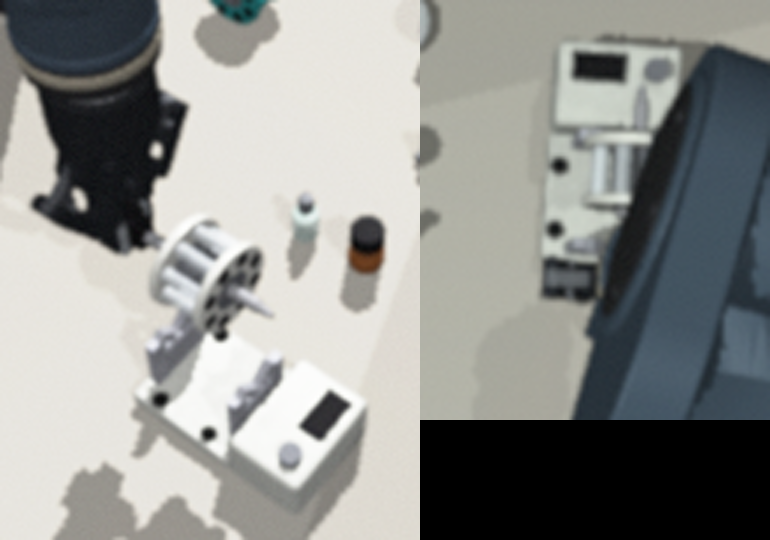

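The drum is still against the collar, and axle and stand line up. I level the axle and lower to just above the notches.

play_rows(
  increments=[
    [[1,-0.06,-0.03],[0,0.01,0],1],
    [[2.5,-0.06,-0.08],[0,0.02,0],1],
    [[4.3,-0.06,-0.14],[0,0.029,0],1],
    [[4.3,-0.06,-0.14],[0,0.029,0],1],
    [[4.3,-0.06,-0.14],[0,0.029,0],1],
  ],
)

```text
time_s: 24.7
tool_pos: [496.8, -164.5, 99.1]
eef_rot: [0.022, 0.707, -0.022, 0.706]
force: [-0.4, -0.1, -1.9]
gripper_width: 15.1
```

```bash
python3 tgt.py 497.3 -164.1 62 -0.0617; python3 snap.py scene p2; python3 - <<'E'
import cv2,numpy as np
f=lambda i,k:cv2.resize(i,None,fx=k,fy=k,interpolation=cv2.INTER_CUBIC)
cv2.imwrite("pics/p2z.png",f(cv2.imread(f"pics/p2.png")[210:340,180:310],4.5))
E
```

```text
shift cm [3.708 0.043 0.051] rot [ 0.     -0.0015 -0.0003] now [ 496.82 -164.51   99.08] [-0.36 -0.09 -1.95]
24.7 [ 496.8 -164.5   99.1] [[-0.0015, 0.0616, 0.9981], [0.0004, 0.9981, -0.0616], [-1.0, 0.0003, -0.0015]] [-0.36 -0.09 -1.95] 15.1
```

View pics/p2z.png

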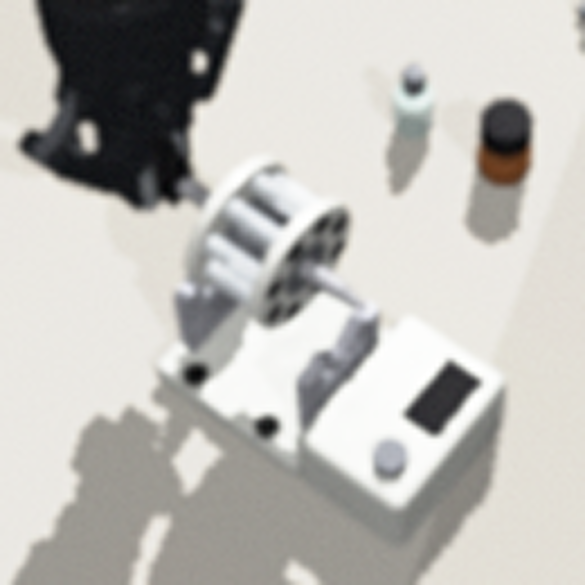

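The drum sits right between the plates' positions. Lowering on.

play_rows(
  increments=[
    [[0.7,0.03,0.03],[0,-0.001,0],1],
    [[1.5,0.03,0.05],[0,-0.001,0],1],
    [[2.3,0.03,0.05],[0,-0.001,0],1],
    [[3.1,0.03,0.05],[0,-0.001,0],1],
    [[3.7,0.03,0.05],[0,-0.001,0],1],
    [[3.7,0.03,0.05],[0,-0.001,0],1],
    [[3.7,0.03,0.05],[0,-0.001,0],1],
  ],
)

```text
time_s: 25.45
tool_pos: [497.7, -164.5, 62.7]
eef_rot: [0.022, 0.706, -0.022, 0.707]
force: [0.3, -0.1, -1.6]
gripper_width: 14.8
```

```bash
python3 tgt.py 497.3 -164.1 49 -0.0617; python3 snap.py scene p3; python3 - <<'E'
import cv2,numpy as np
f=lambda i,k:cv2.resize(i,None,fx=k,fy=k,interpolation=cv2.INTER_CUBIC)
cv2.imwrite("pics/p3z.png",f(cv2.imread(f"pics/p3.png")[210:340,180:310],4.5))
E
```

```text
shift cm [ 1.372  0.034 -0.042] rot [-0.0001  0.0008  0.0001] now [ 497.68 -164.47   62.72] [ 0.33 -0.14 -1.63]
25.45 [ 497.7 -164.5   62.7] [[0.0008, 0.0618, 0.9981], [-0.0001, 0.9981, -0.0618], [-1.0, -0.0001, 0.0008]] [ 0.33 -0.14 -1.63] 14.8
```

View pics/p3z.png

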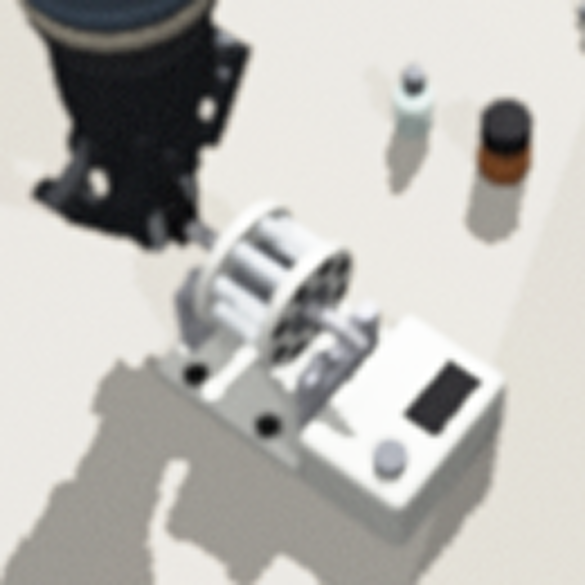

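The drum is going down between the plates freely. On to 4 mm above the seat.

play_rows(
  increments=[
    [[0.4,0.03,0],[0,0,0],1],
    [[0.8,0.03,0],[0,0,0],1],
    [[1.2,0.03,0],[0,0,0],1],
    [[1.4,0.03,0],[0,0,0],1],
    [[1.4,0.03,0],[0,0,0],1],
  ],
)

```text
time_s: 26.0
tool_pos: [497.5, -164.1, 48.4]
eef_rot: [0.022, 0.707, -0.022, 0.707]
force: [0.8, 0.4, -1.7]
gripper_width: 14.9
```

```bash
python3 tgt.py 497.3 -164.1 46 -0.0617
```

```text
shift cm [ 0.238 -0.003 -0.02 ] rot [-0.0001  0.0004 -0.0001] now [ 497.5  -164.08   48.38] [ 0.75  0.4  -1.71]
```

play_rows(
  increments=[
    [[0.05,0,0],[0,0,0],1],
    [[0.1,0,0],[0,0,0],1],
  ],
)

```text
time_s: 26.2
tool_pos: [497.9, -164.2, 47.9]
eef_rot: [0.022, 0.706, -0.022, 0.707]
force: [0.4, -0.4, -1.5]
gripper_width: 14.5
```

play_rows(
  increments=[
    [[0.05,0,0],[0,0,0],1],
    [[0.1,0,0],[0,0,0],1],
  ],
)

```text
time_s: 26.4
tool_pos: [497.8, -164.2, 46.8]
eef_rot: [0.022, 0.706, -0.022, 0.707]
force: [-0.4, 0.3, -1.3]
gripper_width: 14.7
```

play_rows(
  increments=[
    [[0.05,0,0],[0,0,0],1],
    [[0.05,0,0],[0,0,0],1],
  ],
)

```text
time_s: 26.6
tool_pos: [497.7, -164.1, 46.2]
eef_rot: [0.022, 0.706, -0.022, 0.707]
force: [0.1, -0.4, -1.5]
gripper_width: 15.0
```

```bash
python3 tgt.py 497.3 -164.1 46 -0.0617
```

```text
shift cm [ 0.018  0.002 -0.04 ] rot [-0.0001  0.0009  0.0001] now [ 497.7  -164.14   46.18] [ 0.13 -0.42 -1.48]
```

Still hanging at 46.2. More 0.5 mm steps, one at a time.

play_rows(
  increments=[
    [[0.05,0,0],[0,0,0],1],
    [[0.05,0,0],[0,0,0],1],
  ],
)

```text
time_s: 26.8
tool_pos: [497.7, -164.1, 45.7]
eef_rot: [0.022, 0.706, -0.022, 0.707]
force: [-0.4, -0.7, -1.7]
gripper_width: 14.9
```

play_rows(
  increments=[
    [[0.05,0,0],[0,0,0],1],
    [[0.05,0,0],[0,0,0],1],
  ],
)

```text
time_s: 27.0
tool_pos: [497.8, -164.2, 45.3]
eef_rot: [0.022, 0.706, -0.022, 0.707]
force: [-0.8, -0.7, -1.1]
gripper_width: 14.6
```

play_rows(
  increments=[
    [[0.04,0,0],[0,0,0],1],
    [[0.04,0,0],[0,0,0],1],
  ],
)

```text
time_s: 27.2
tool_pos: [497.8, -164.2, 45.0]
eef_rot: [0.022, 0.706, -0.022, 0.707]
force: [-1.6, 0.3, 3.7]
gripper_width: 15.1
```

play_rows(
  increments=[
    [[0.04,0,0],[0,0,0],1],
    [[0.04,0,0],[0,0,0],1],
  ],
)

```text
time_s: 27.4
tool_pos: [497.9, -164.2, 44.8]
eef_rot: [0.022, 0.706, -0.022, 0.707]
force: [-3.7, 0.4, 7.7]
gripper_width: 14.8
```

Seated: the force rises at z = 44.8–45.0, exactly the height at which I grasped it. I ease the load and look.

play_rows(
  increments=[
    [[-0.04,0,0],[0,0,0],1],
    [[-0.04,0,0],[0,0,0],1],
  ],
)

```text
time_s: 27.6
tool_pos: [497.9, -164.2, 45.0]
eef_rot: [0.022, 0.706, -0.022, 0.707]
force: [-0.4, 0.6, 2.8]
gripper_width: 14.9
```

```bash
python3 tgt.py 497.3 -164.1 46 -0.0617; python3 snap.py scene p4; python3 snap.py wrist p4w; python3 - <<'E'
import cv2,numpy as np
f=lambda i,k:cv2.resize(i,None,fx=k,fy=k,interpolation=cv2.INTER_CUBIC)
a=f(cv2.imread(f"pics/p4.png")[230:330,190:300],4)
b=f(cv2.imread(f"pics/p4w.png")[230:420,170:390],1.6)
h=max(a.shape[0],b.shape[0]);p=lambda i:cv2.copyMakeBorder(i,0,h-i.shape[0],0,0,cv2.BORDER_CONSTANT)
cv2.imwrite("pics/p4z.png",np.hstack([p(a),p(b)]))
E
```

```text
shift cm [-0.101  0.006 -0.06 ] rot [-0.0001  0.0014  0.0002] now [ 497.89 -164.2    44.99] [-0.42  0.57  2.79]
27.6 [ 497.9 -164.2   45. ] [[0.0013, 0.0618, 0.9981], [-0.0003, 0.9981, -0.0618], [-1.0, -0.0002, 0.0014]] [-0.42  0.57  2.79] 14.9
27.65 [ 497.9 -164.2   45. ] [[0.0013, 0.0618, 0.9981], [-0.0003, 0.9981, -0.0618], [-1.0, -0.0002, 0.0013]] [-0.41  0.49  4.52] 14.7
```

View pics/p4z.png

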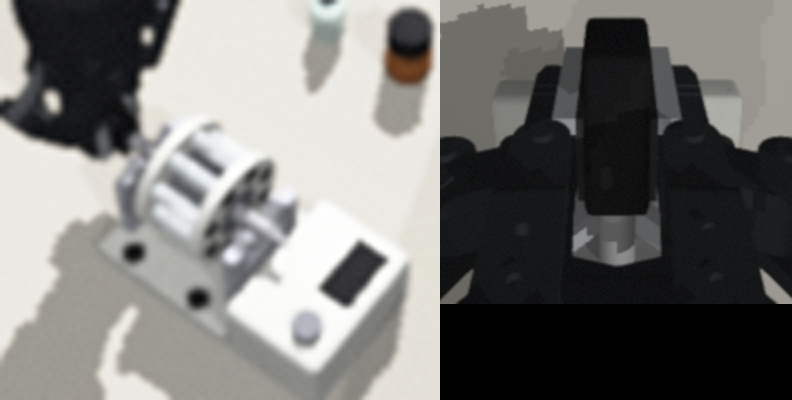

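The near plate stands between grip and collar in the wrist view, the rod lies in both notches in the scene view, and the drum is between the plates. Releasing gently.

play_rows(
  increments=[
    [[0,0,0],[0,0,0],0.65],
    [[0,0,0],[0,0,0],0.6],
    [[0,0,0],[0,0,0],0.5],
    [[0,0,0],[0,0,0],0.3],
    [[0,0,0],[0,0,0],0],
    [[0,0,0],[0,0,0],-0.3],
    [[0,0,0],[0,0,0],-0.3],
    [[0,0,0],[0,0,0],-0.3],
  ],
  grip_force=20,
)

```text
time_s: 28.5
tool_pos: [497.7, -164.2, 44.8]
eef_rot: [0.022, 0.706, -0.022, 0.707]
force: [0.2, 0.3, 0.3]
gripper_width: 55.2
```

```bash
python3 snap.py wrist r1
```

```text
28.5 [ 497.7 -164.2   44.8] [[0.001, 0.0618, 0.9981], [-0.0002, 0.9981, -0.0618], [-1.0, -0.0001, 0.001]] [0.17 0.33 0.26] 55.2
```

View pics/r1.png

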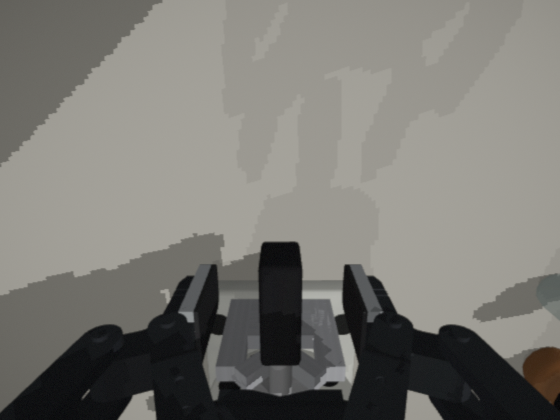

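Released, and the fingers are clear of the grip on both sides. I go straight up and check from above.

play_rows(
  increments=[
    [[-2,0,0],[0,0,0],-0.3],
    [[-5,0,0],[0,0,0],-0.3],
    [[-9,0,0],[0,0,0],-0.3],
    [[-13,0,0],[0,0,0],-0.3],
    [[-16,0,-3],[0,0,0],-0.3],
    [[-17,0,-6],[0,0,0],-0.3],
    [[-17,0,-8],[0,0,0],-0.3],
    [[-17,0,-8],[0,0,0],-0.3],
    [[-17,0,-8],[0,0,0],-0.3],
  ],
)

```text
time_s: 29.45
tool_pos: [417.9, -159.3, 215.0]
eef_rot: [0.022, 0.706, -0.022, 0.707]
force: [0.4, -0.8, -0.6]
gripper_width: 55.6
```

```bash
python3 snap.py wrist r2; python3 snap.py scene r2s; python3 snap.py top r2t; python3 - <<'E'
import cv2,numpy as np
f=lambda i,k:cv2.resize(i,None,fx=k,fy=k,interpolation=cv2.INTER_CUBIC)
a=f(cv2.imread(f"pics/r2s.png")[230:330,190:300],3.8)
b=f(cv2.imread(f"pics/r2.png")[180:400,200:360],2.2)
h=max(a.shape[0],b.shape[0]);p=lambda i:cv2.copyMakeBorder(i,0,h-i.shape[0],0,0,cv2.BORDER_CONSTANT)
cv2.imwrite("pics/r2z.png",np.hstack([p(a),p(b)]))
E
```

```text
29.45 [ 417.9 -159.3  215. ] [[0.0017, 0.062, 0.9981], [-0.0004, 0.9981, -0.062], [-1.0, -0.0003, 0.0017]] [ 0.43 -0.79 -0.64] 55.6
29.5 [ 418.2 -159.3  214.8] [[0.0014, 0.0618, 0.9981], [-0.0002, 0.9981, -0.0618], [-1.0, -0.0002, 0.0014]] [-0.06  0.49 -0.01] 55.6
29.55 [ 418.3 -159.2  214.6] [[0.001, 0.0617, 0.9981], [-0.0001, 0.9981, -0.0617], [-1.0, -0.0001, 0.001]] [0.27 0.14 0.19] 55.3
```

View pics/r2z.png

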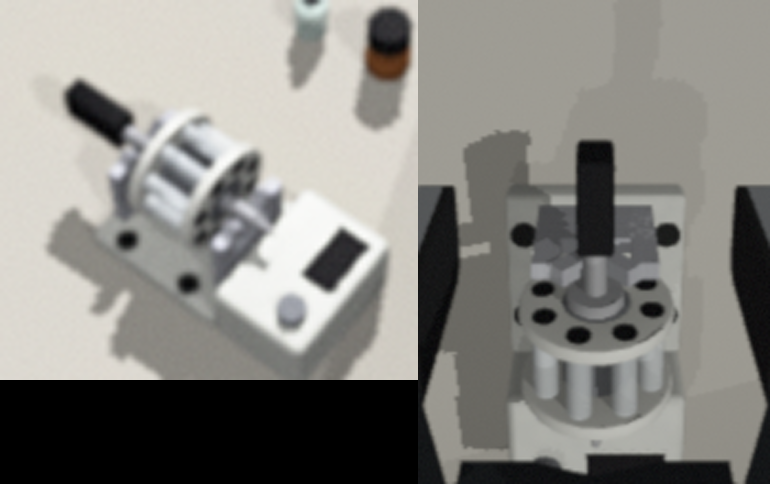

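View pics/r2.png

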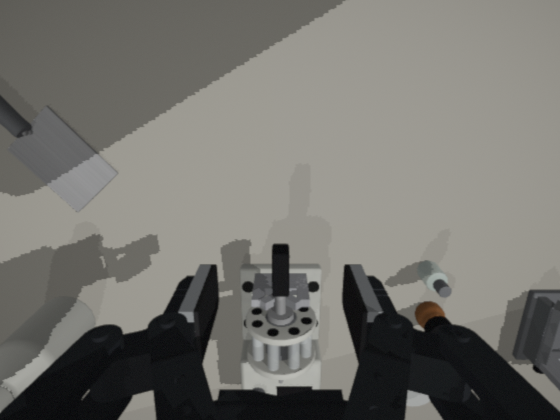

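View pics/r2t.png

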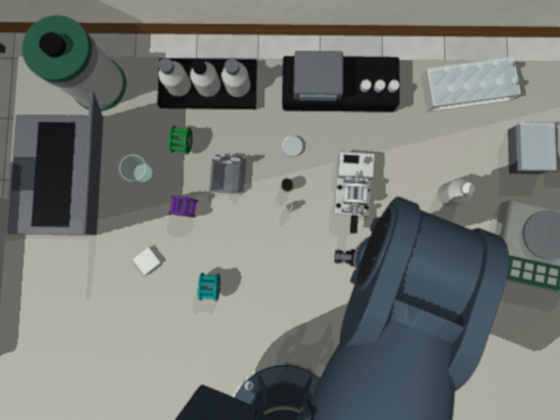

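The axle lies in both notches with the grip free; the drum stands between the plates with the collar against its hub. All bystanders appear at their old pixels in the top picture. One numeric check of the drum's place on the axle before handing in.

```bash
cat > chk.py <<'E'
import json
from h import *
p={k:np.array(v) for k,v in json.load(open("pics/r2.json")).items()}
im=cv2.imread("pics/r2.png"); r0,r1,c0,c1=300,338,240,322
sub=cv2.resize(im[r0:r1,c0:c1],None,fx=8,fy=8,interpolation=cv2.INTER_CUBIC).max(2)
nn,l,s,c=cv2.connectedComponentsWithStats((sub<75).astype(np.uint8))
pts=[(c[k]+.5)/8-.5+[c0,r0] for k in range(1,nn) if 700<s[k,4]<5000]
for q in pts: print(q.round(1))
a=np.array([np.cos(.0617),-np.sin(.0617),0]); b=np.array([-a[1],a[0],0]); O=np.array([574.5,-169.9,0])
for X in np.arange(-30,-16,1.):
    Q=[]
    for q in pts:
        C,d=ray(p,*q); P=C+d*((O+a*X-C)@a)/(d@a); Q.append([(P-O)@b,P[2]])
    Q=np.array(Q); A=np.c_[2*Q,np.ones(len(Q))]; w=np.linalg.lstsq(A,(Q**2).sum(1),rcond=None)[0]
    R=np.sqrt(w[2]+w[0]**2+w[1]**2); print("stand x",X,"centre y,z",w[:2].round(1),"R",R.round(2),"res",(np.linalg.norm(Q-w[:2],axis=1)-R).std().round(2))
col=im[225:300,277:285].mean((1,2)); print("grip col",col.astype(int)[:45])
for v in (243.5,244.5,245.5):
    P=plane(p,281,v,77); print("grip rear top edge stand x,y",((P-O)@a).round(1),((P-O)@b).round(1))
# same camera views before: bystander drift in the top picture
A=cv2.imread("pics/top0.png").astype(int);B=cv2.imread("pics/r2t.png").astype(int)
for n,(u,v) in dict(beaker=(140,168),jar=(287,185),vial=(290,208),dish=(292,146),timer=(147,261),bottle=(462,190)).items():
    print(n,np.abs(A[v-14:v+14,u-18:u+18]-B[v-14:v+14,u-18:u+18]).mean().round(1))
E
python3 chk.py
```

```text
[273.5 308.6]
[303.4 309.1]
[256.6 310.9]
[267.1 317.5]
[306.  320.4]
[256.9 323.4]
[244.4 323. ]
[293.6 330.6]
[272.5 331.9]
stand x -30.0 centre y,z [-1.  75.8] R 23.27 res 6.01
stand x -29.0 centre y,z [-1.  74.5] R 23.38 res 6.04
stand x -28.0 centre y,z [-1.  73.1] R 23.49 res 6.07
stand x -27.0 centre y,z [-1.  71.8] R 23.6 res 6.1
stand x -26.0 centre y,z [-1.1 70.4] R 23.71 res 6.12
stand x -25.0 centre y,z [-1.1 69.1] R 23.82 res 6.15
stand x -24.0 centre y,z [-1.1 67.7] R 23.93 res 6.18
stand x -23.0 centre y,z [-1.1 66.4] R 24.04 res 6.21
stand x -22.0 centre y,z [-1.1 65.1] R 24.15 res 6.24
stand x -21.0 centre y,z [-1.1 63.7] R 24.27 res 6.27
stand x -20.0 centre y,z [-1.1 62.4] R 24.38 res 6.3
stand x -19.0 centre y,z [-1.1 61. ] R 24.49 res 6.32
stand x -18.0 centre y,z [-1.1 59.7] R 24.6 res 6.35
stand x -17.0 centre y,z [-1.1 58.3] R 24.71 res 6.38
grip col [145 144 144 145 145 144 145 145 144 144 145 144 144 145 144 144 144 141
 102  48  17  11  11  13  12  13  12  11  15  19  22  24  24  24  24  25
  24  24  24  24  24  24  24  24  24]
grip rear top edge stand x,y -108.4 1.3
grip rear top edge stand x,y -107.4 1.3
grip rear top edge stand x,y -106.5 1.3
beaker 12.0
jar 14.7
vial 16.5
dish 16.3
timer 18.2
bottle 21.8
```

Two of the "holes" are false (not on the flange). I drop them and use the right grip edges (bottom rear edge row 243.3, top rear edge row 253.5).

```bash
cat > chk2.py <<'E'
import json
from h import *
p={k:np.array(v) for k,v in json.load(open("pics/r2.json")).items()}
pts=np.array([(273.5,308.6),(303.4,309.1),(256.6,310.9),(306.,320.4),(256.9,323.4),(293.6,330.6),(272.5,331.9)])
a=np.array([np.cos(.0617),-np.sin(.0617),0]); b=np.array([-a[1],a[0],0]); O=np.array([574.5,-169.9,0])
for sub in ([1,2,3,4,5,6],[2,3,4,5,6],[0,1,2,3,4,5,6]):
  for X in np.arange(-30,-18,2.):
    Q=[]
    for q in pts[sub]:
        C,d=ray(p,*q); P=C+d*((O+a*X-C)@a)/(d@a); Q.append([(P-O)@b,P[2]])
    Q=np.array(Q); A=np.c_[2*Q,np.ones(len(Q))]; w=np.linalg.lstsq(A,(Q**2).sum(1),rcond=None)[0]
    R=np.sqrt(w[2]+w[0]**2+w[1]**2); print(len(sub),X,w[:2].round(1),"R",R.round(2),"res",(np.linalg.norm(Q-w[:2],axis=1)-R).std().round(2))
for v,z in ((243.3,53),(253.5,77)):
    P=plane(p,281,v,z); print("grip rear",((P-O)@a).round(1),((P-O)@b).round(1))
A=cv2.imread("pics/top0.png");B=cv2.imread("pics/r2t.png")
for n,(u,v) in dict(beaker=(140,168),jar=(287,185),vial=(290,208),dish=(292,146),timer=(147,261),bottle=(462,190)).items():
    t=A[v-12:v+12,u-12:u+12]; w=B[v-24:v+24,u-24:u+24]; m=cv2.matchTemplate(w,t,cv2.TM_CCOEFF_NORMED); _,s,_,l=cv2.minMaxLoc(m); print(n,"shift px",l[0]-12,l[1]-12,round(s,2))
E
python3 chk2.py; python3 -c "
import cv2,numpy as np
f=lambda n:cv2.resize(cv2.imread('pics/'+n)[290:400,230:335],None,fx=5,fy=5,interpolation=cv2.INTER_CUBIC)
cv2.imwrite('pics/r2zz.png',f('r2.png'))"
```

```text
6 -30.0 [ 0.9 71.6] R 24.76 res 0.1
6 -28.0 [ 0.9 68.9] R 25.0 res 0.1
6 -26.0 [ 0.9 66.1] R 25.24 res 0.1
6 -24.0 [ 0.9 63.4] R 25.47 res 0.1
6 -22.0 [ 0.9 60.7] R 25.71 res 0.1
6 -20.0 [ 0.9 57.9] R 25.95 res 0.1
5 -30.0 [ 0.9 71.5] R 24.8 res 0.1
5 -28.0 [ 0.9 68.8] R 25.03 res 0.1
5 -26.0 [ 0.9 66.1] R 25.27 res 0.11
5 -24.0 [ 0.9 63.3] R 25.51 res 0.11
5 -22.0 [ 1.  60.6] R 25.74 res 0.11
5 -20.0 [ 1.  57.9] R 25.98 res 0.11
7 -30.0 [ 1.5 74.2] R 23.06 res 3.17
7 -28.0 [ 1.5 71.5] R 23.28 res 3.2
7 -26.0 [ 1.5 68.8] R 23.5 res 3.23
7 -24.0 [ 1.5 66.1] R 23.72 res 3.26
7 -22.0 [ 1.5 63.4] R 23.94 res 3.29
7 -20.0 [ 1.6 60.7] R 24.16 res 3.32
grip rear -97.4 1.3
grip rear -98.7 1.3
beaker shift px 0 0 1.0
jar shift px 0 0 1.0
vial shift px 0 0 1.0
dish shift px 0 0 1.0
timer shift px 0 0 1.0
bottle shift px -1 -1 0.64
```

View pics/r2zz.png

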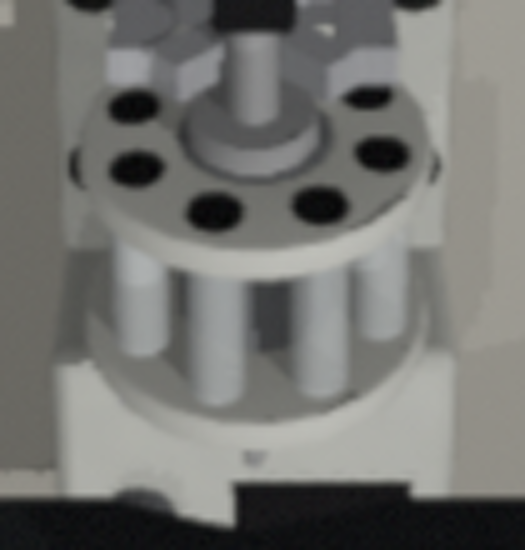

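The rear face of the drum comes out at stand x ≈ -24.5 and z ≈ 64. The grip centre is at about -76, so the drum sits at about 74.5 mm on the axle, against the collar. The arm stands clear, so I hand in.

```bash
python3 -c "
from workcell import order
print(order.sign_off())"
```

```text
the job is handed in; nothing more can be done
None
```

The job is handed in after about 30 s of robot time. The drum is on the axle against the collar, and the axle is back in both stand notches with the grip released. `sign_off` reports no verdict.

**What I did**
- I gripped the axle once, then released it and took it again with the tool turned half round. The first grasp would have pushed joint 6 past its range at the cradle.
- I threaded the axle through the bore without noticeable side force and pushed the drum to the end stop.
- The stop was felt at TCP x = 555.7. The push briefly reached 15.5 N at the wrist because I sent several small steps at once. I eased back and held about 11 N for half a second.
- I relaxed the push, lifted the drum, carried it over and lowered it until the notches took the load at the original seat height. Then I opened the fingers and moved clear.

**Last checks**

| Check | Result |
|---|---|
| Grip centre, stand x | about -76 mm (-84 to -66 allowed) |
| Drum centre on the axle | about 74.5 mm (72 to 79 allowed) |
| Hub height | about 64 mm |
| Wrist force after release | near zero |
| Beaker, jar, vial, dish, timer in the top view | no pixel shift |

**Checks that disagreed**
- My first automatic drum fit was spoiled by false "holes" in the picture. I redid it without them.
- The bottle's picture match was weak (0.64, about 1 px shift), probably because the arm's shadow had changed. The arm never came near it.
- I did not check the spatula by numbers.
- My measured stand line and the rod line differ sideways by about 1 mm. The rod differed about as much before I moved it, so I put this down to measuring error.

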